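# Lay out the dispensing tools that match the samples

## Robot

A 6-joint arm with a two-finger parallel gripper is mounted at the origin on the work surface. World frame = base frame: x ahead of the robot, y to its left, z up, the work surface at z = 0. Lengths are in m, angles in rad, forces in N, time in s.
With the tool pointing down it reaches from about 0.35 to 0.975 m from the base axis. Payload 4.9 kg.
Tool frame: the origin (TCP) lies midway between the tips of the shut fingers; the grasp point (between the pads) lies bot.pinch_z behind it (bot.pinch_z is the distance from the TCP to the grasp point, in m); z points along the fingers, y is the direction in which the jaws open and shut (so a half turn about z gives the same grasp; the last joint's range is limited). The gripper opens to 85 mm and grips with 20 to 120 N. Pads are 22 mm wide; open, the fingers measure 114 mm over their backs; the gripper's body (76 mm by 85 mm) begins 54 mm behind the grasp point. The pads swing forward as they close: fully open they stand 13 mm farther back than shut.
Start: joints at [-1.338, 0.053, 1.613, -0, 1.476, -0.119], TCP at [0.215, -0.587, 0.231] pointing down, gripper open.
Joint ranges: [-3.01, 3.01], [-1.01, 2.22], [0.06, 2.58], [-1.02, 4.17], [0.09, 2.62], [-3.14, 3.14]. Speed limits (rad/s): [2.57, 2.57, 3.14, 3.14, 3.14, 3.14].

## Interface

Orientations are given as a 3x3 rotation matrix whose columns are the frame's x, y, z axes.
In Python, from workcell import bot gives the robot as it stands.
- The arm moves only by the tool jog_arm, never from a script. Its argument "rows" is a list of rows, each a list of 7 numbers: the turn, a rotation vector about the world's x, y, z in rad, then the shift along the world's x, y, z in cm, then the closure, from 0 (fully open) to 1 (shut). A call has 1 to 10 rows; each row shifts and turns the pose as measured when the row begins; what a row does not reach is not made up. A row lasts 1/12 s, in which the tool goes at most 41.7 mm and 7.16 degrees, less where a joint would pass 70% of its speed; a pose out of reach is approached as far as the arm can. A call is refused whole if a number of a shift passes 4.17 or a number of a turn 0.125, either way. A call with a gripper value outside its range is refused whole. The fingers move at their own pace and stop on an object; "force" is the grip in N (left out, the last holds). Time passes only in rows, so rows that do not move let the fingers close. It gives the time, the measured TCP pose, the force and the opening at its end, in the units of the state.
- bot.get_state(): the state, without advancing time (a new reading comes with each control period).
- bot.camera(name): name is "scene" or "top"; returns a dict with "image" (480x640x3 uint8, red, green, blue), "depth" (480x640 float32, m along the optical axis (not along the pixel's ray), 0 where there is no reading), "mtx" (3x3 intrinsics, pixels), "rvec" (rotation vector, rad) and "tvec" (3), from world to camera coordinates, as OpenCV has them. Camera axes: x right, y down, z forward; pixel columns grow to the right and rows downward; lengths in m; the calibration is good to about 2 mm. A picture is of the moment at which its call begins.
- bot.close_job(): hands the job in, once; it reports no verdict.
Trained networks look in the newest picture that a camera, given by its name, has taken for a name from the list of things; names that differ only in an ending like _2 or _b are one class to them, and where a whole thing is asked for, a point or a joint stands for the part that bears it (a point fixed in the world has none). Each returns a list of dicts, best first, with "confidence" (0 to 1); they miss things now and then, are a little off and sometimes report something else, mostly with a low value. They report only what shows in the picture. A call takes as long as a camera call. They do not tell look-alikes from the thing itself.
- bot.boxes_of(camera, label): "bbox" ([left, top, right, bottom] in pixels, round what is visible of it).
- bot.mark_of(camera, label): "centre" ([column, row] in pixels: a listed point, or the origin of a listed thing).
The state is a dict: "t": time; "joint_positions": joint angles; "dq": joint speeds; "tau": joint torques, N m; "position": TCP position; "ee_rot": TCP orientation; "contact_force": force on the tool from outside, world axes, zero at the start; "moment": the same for the moment, N m; "width": opening from 0.0 (shut) to 1.0 (fully open).
Only numpy, scipy, OpenCV 4.12 (cv2) and the standard library are available. Lean on these libraries where they do the work, as an engineer would, in place of code of your own. Each camera call takes 0.05 s, during which the arm holds its last target. There are 200 camera calls.

## Task

Two sample tools lie on the white sheet beside the sloping bins: from the bins take the two wooden tools of the same shapes and stand both in the dark caddy, heads up. Lower each one gently, still in the gripper, until its handle end rests on the caddy's floor before you let go; do not drop it or press hard. Leave the other two tools in their bins and everything else where it stands.

Things in the scene. Friction and masses are not known exactly. Their poses are not given: they have to be found in the camera images.
- stirrer_grip (a point): The loose stirrer, a light wooden tool 200 long, 18 thick (own z), 0.06 to 0.13 kg; handle a bar 20 wide (own y). Head: a round flat disc, 52 across, at the end of the handle. Point: mid-section of the handle just below the head, 136 from its free end: grip here, across the 20. Own x runs towards the head. Starts in one of the bins, head up the slope.
- stirrer_tip (a point): Centre of the free (plain) end face of the stirrer's handle, 136 mm from its grip point; same axes.
- sample_stirrer_mid (a point): The fixed sample of the stirrer: same shape, size and wood, lying flat; point at half its length and thickness, own x towards its head. It lies either on the white sheet (wanted) or on the cork board left of the caddy (not wanted).
- leveller_grip (a point): The loose leveller, a light wooden tool 200 long, 18 thick (own z), 0.06 to 0.13 kg; handle a bar 20 wide (own y). Head: a T: a straight crossbar 64 wide and 22 deep across the end. Point: mid-section of the handle just below the head, 136 from its free end: grip here, across the 20. Own x runs towards the head. Starts in one of the bins, head up the slope.
- leveller_tip (a point): Centre of the free (plain) end face of the leveller's handle, 136 mm from its grip point; same axes.
- sample_leveller_mid (a point): The fixed sample of the leveller: same shape, size and wood, lying flat; point at half its length and thickness, own x towards its head. It lies either on the white sheet (wanted) or on the cork board left of the caddy (not wanted).
- fork_grip (a point): The loose fork, a light wooden tool 200 long, 18 thick (own z), 0.06 to 0.13 kg; handle a bar 20 wide (own y). Head: two prongs: a 58 wide base with two prongs 14 wide, the gap between them 30. Point: mid-section of the handle just below the head, 136 from its free end: grip here, across the 20. Own x runs towards the head. Starts in one of the bins, head up the slope.
- fork_tip (a point): Centre of the free (plain) end face of the fork's handle, 136 mm from its grip point; same axes.
- sample_fork_mid (a point): The fixed sample of the fork: same shape, size and wood, lying flat; point at half its length and thickness, own x towards its head. It lies either on the white sheet (wanted) or on the cork board left of the caddy (not wanted).
- hook_grip (a point): The loose hook, a light wooden tool 200 long, 18 thick (own z), 0.06 to 0.13 kg; handle a bar 20 wide (own y). Head: an L: a bar 20 deep at the end that sticks out to one side only (own +y), 26 mm beyond the handle's side. Point: mid-section of the handle just below the head, 136 from its free end: grip here, across the 20. Own x runs towards the head. Starts in one of the bins, head up the slope.
- hook_tip (a point): Centre of the free (plain) end face of the hook's handle, 136 mm from its grip point; same axes.
- sample_hook_mid (a point): The fixed sample of the hook: same shape, size and wood, lying flat; point at half its length and thickness, own x towards its head. It lies either on the white sheet (wanted) or on the cork board left of the caddy (not wanted).
- sheet: White paper sheet 250 (x) by 190 (y) mm, fixed on the counter right of the bins; origin at its centre. Two of the four samples lie on it, their mid points within 100 mm of its centre; the other two lie on the cork board on the far left, over 500 mm away.
- rack: Fixed wooden rack, 372 (y) by 200 (x) mm, origin: centre of its footprint. Four bins 90 apart along its y, floor sloping up 30 degrees along own +x, away from the robot. In each, one tool lies on two cross ribs (under the head; 30 from the handle's end), 32 above the sloping floor: free room below the handle; side dividers 14 high. Grip points are about 130 above the counter.
- caddy: Fixed dark wooden caddy, 76 (x) by 154 (y), 110 high, open top; origin: centre of its underside. Two wells along its y, each 60 (x) by 65 (y) inside, centres 36.5 either side of the middle; walls and divider 8 thick, 110 high. Their rigid common floor is a cork board set somewhere from 20 to 40 above the counter; its height differs each time and is not measured: feel for it.
- jar: Bystander, to be left alone: white jar 90 high beyond the caddy; origin at its underside.
- mortar: Bystander, to be left alone: brass bowl 100 across, 60 high, beyond the rack; origin at its underside.
- weight_a: Bystander, to be left alone: brass weight 42 high, between rack and jar; origin at its underside.
- weight_b: Bystander, to be left alone: brass weight 36 high, beyond the caddy; origin at its underside.
- pan: Bystander, to be left alone: steel dish 150 across, beyond the rack to the right; origin at its underside.
- pill_bottle: Bystander, to be left alone: amber bottle 110 high, left of the jar; origin at its underside.
- spoon: Bystander, to be left alone: brass spoon 180 long, beyond the rack; origin at its underside.
Mind the look-alikes: they are no part of the job. What is shaped like the part that bears hook_grip but red or turquoise is not meant.

How it is judged:
On the way, in this order (a step that is already met when the one before it is completed fails the run):
1. one wanted tool is lowered head up into the caddy and touches it with its handle end near the floor, still held (((horizontal distance between sample_stirrer_mid and sheet below 0.15 m and (x of stirrer_tip in the frame of caddy between -0.038 and 0.038 m and y of stirrer_tip in the frame of caddy between -0.077 and 0.077 m and height (world z) of stirrer_tip below 0.05 m and angle between stirrer_grip's own x axis and vertical below 0.8 rad) and contact force between the fingers and stirrer above 1 N and contact force between stirrer and caddy above 0.3 N) or (horizontal distance between sample_leveller_mid and sheet below 0.15 m and (x of leveller_tip in the frame of caddy between -0.038 and 0.038 m and y of leveller_tip in the frame of caddy between -0.077 and 0.077 m and height (world z) of leveller_tip below 0.05 m and angle between leveller_grip's own x axis and vertical below 0.8 rad) and contact force between the fingers and leveller above 1 N and contact force between leveller and caddy above 0.3 N) or (horizontal distance between sample_fork_mid and sheet below 0.15 m and (x of fork_tip in the frame of caddy between -0.038 and 0.038 m and y of fork_tip in the frame of caddy between -0.077 and 0.077 m and height (world z) of fork_tip below 0.05 m and angle between fork_grip's own x axis and vertical below 0.8 rad) and contact force between the fingers and fork above 1 N and contact force between fork and caddy above 0.3 N) or (horizontal distance between sample_hook_mid and sheet below 0.15 m and (x of hook_tip in the frame of caddy between -0.038 and 0.038 m and y of hook_tip in the frame of caddy between -0.077 and 0.077 m and height (world z) of hook_tip below 0.05 m and angle between hook_grip's own x axis and vertical below 0.8 rad) and contact force between the fingers and hook above 1 N and contact force between hook and caddy above 0.3 N))), for 0.1 s.
2. the second wanted tool is lowered likewise, still held, while the first stands in the caddy (((horizontal distance between sample_stirrer_mid and sheet below 0.15 m and (x of stirrer_tip in the frame of caddy between -0.038 and 0.038 m and y of stirrer_tip in the frame of caddy between -0.077 and 0.077 m and height (world z) of stirrer_tip below 0.05 m and angle between stirrer_grip's own x axis and vertical below 0.8 rad) and contact force between the fingers and stirrer above 1 N and contact force between stirrer and caddy above 0.3 N) or (horizontal distance between sample_leveller_mid and sheet below 0.15 m and (x of leveller_tip in the frame of caddy between -0.038 and 0.038 m and y of leveller_tip in the frame of caddy between -0.077 and 0.077 m and height (world z) of leveller_tip below 0.05 m and angle between leveller_grip's own x axis and vertical below 0.8 rad) and contact force between the fingers and leveller above 1 N and contact force between leveller and caddy above 0.3 N) or (horizontal distance between sample_fork_mid and sheet below 0.15 m and (x of fork_tip in the frame of caddy between -0.038 and 0.038 m and y of fork_tip in the frame of caddy between -0.077 and 0.077 m and height (world z) of fork_tip below 0.05 m and angle between fork_grip's own x axis and vertical below 0.8 rad) and contact force between the fingers and fork above 1 N and contact force between fork and caddy above 0.3 N) or (horizontal distance between sample_hook_mid and sheet below 0.15 m and (x of hook_tip in the frame of caddy between -0.038 and 0.038 m and y of hook_tip in the frame of caddy between -0.077 and 0.077 m and height (world z) of hook_tip below 0.05 m and angle between hook_grip's own x axis and vertical below 0.8 rad) and contact force between the fingers and hook above 1 N and contact force between hook and caddy above 0.3 N)) and (not (horizontal distance between sample_stirrer_mid and sheet below 0.15 m) or (x of stirrer_tip in the frame of caddy between -0.038 and 0.038 m and y of stirrer_tip in the frame of caddy between -0.077 and 0.077 m and height (world z) of stirrer_tip below 0.05 m and angle between stirrer_grip's own x axis and vertical below 0.8 rad)) and (not (horizontal distance between sample_leveller_mid and sheet below 0.15 m) or (x of leveller_tip in the frame of caddy between -0.038 and 0.038 m and y of leveller_tip in the frame of caddy between -0.077 and 0.077 m and height (world z) of leveller_tip below 0.05 m and angle between leveller_grip's own x axis and vertical below 0.8 rad)) and (not (horizontal distance between sample_fork_mid and sheet below 0.15 m) or (x of fork_tip in the frame of caddy between -0.038 and 0.038 m and y of fork_tip in the frame of caddy between -0.077 and 0.077 m and height (world z) of fork_tip below 0.05 m and angle between fork_grip's own x axis and vertical below 0.8 rad)) and (not (horizontal distance between sample_hook_mid and sheet below 0.15 m) or (x of hook_tip in the frame of caddy between -0.038 and 0.038 m and y of hook_tip in the frame of caddy between -0.077 and 0.077 m and height (world z) of hook_tip below 0.05 m and angle between hook_grip's own x axis and vertical below 0.8 rad))), for 0.1 s.
At the end, for the whole second after the job is handed in: Both tools whose samples lie on the white sheet stand at rest in the caddy: handle end inside the walls and less than 50 mm above the counter, head up, leaning less than 0.8 rad; the grip points of the other two tools are within 30 mm of where they began (((horizontal distance between sample_stirrer_mid and sheet below 0.15 m and (x of stirrer_tip in the frame of caddy between -0.038 and 0.038 m and y of stirrer_tip in the frame of caddy between -0.077 and 0.077 m and height (world z) of stirrer_tip below 0.05 m and angle between stirrer_grip's own x axis and vertical below 0.8 rad) and linear speed of stirrer below 0.02 m/s) or (not (horizontal distance between sample_stirrer_mid and sheet below 0.15 m) and distance of stirrer_grip from where it was at the start of the episode below 0.03 m)) and ((horizontal distance between sample_leveller_mid and sheet below 0.15 m and (x of leveller_tip in the frame of caddy between -0.038 and 0.038 m and y of leveller_tip in the frame of caddy between -0.077 and 0.077 m and height (world z) of leveller_tip below 0.05 m and angle between leveller_grip's own x axis and vertical below 0.8 rad) and linear speed of leveller below 0.02 m/s) or (not (horizontal distance between sample_leveller_mid and sheet below 0.15 m) and distance of leveller_grip from where it was at the start of the episode below 0.03 m)) and ((horizontal distance between sample_fork_mid and sheet below 0.15 m and (x of fork_tip in the frame of caddy between -0.038 and 0.038 m and y of fork_tip in the frame of caddy between -0.077 and 0.077 m and height (world z) of fork_tip below 0.05 m and angle between fork_grip's own x axis and vertical below 0.8 rad) and linear speed of fork below 0.02 m/s) or (not (horizontal distance between sample_fork_mid and sheet below 0.15 m) and distance of fork_grip from where it was at the start of the episode below 0.03 m)) and ((horizontal distance between sample_hook_mid and sheet below 0.15 m and (x of hook_tip in the frame of caddy between -0.038 and 0.038 m and y of hook_tip in the frame of caddy between -0.077 and 0.077 m and height (world z) of hook_tip below 0.05 m and angle between hook_grip's own x axis and vertical below 0.8 rad) and linear speed of hook below 0.02 m/s) or (not (horizontal distance between sample_hook_mid and sheet below 0.15 m) and distance of hook_grip from where it was at the start of the episode below 0.03 m))); the robot touches nothing.
It fails at once if a tool is pressed against the caddy with more than 40 N (contact force between any of stirrer, leveller, fork, hook and caddy above 40 N).
It fails at once if a bystander (jar, bowl, weights, dish, bottle, spoon) is moved by more than 30 mm (distance of any of jar, mortar, weight_a, weight_b, pan, pill_bottle, spoon from where it was at the start of the episode above 0.03 m).
It also fails if it takes over 62 s, if anything falls off the work surface, if the arm or the gripper's body presses on something with over 40 N, if the wrist force passes 120 N, or if a joint passes its speed limit or range.

## Working session

There is one attempt and no reset: what is moved stays moved. The work goes in short steps, Python scripts to look and compute and a tool call to move; the robot and the scene stay as the last step left them, time stands still between calls to the robot, and variables do not carry over. Pictures are saved under pics/ and viewed, about 8 in all and at most 12, crops included, and the job is handed in when it is done.

Besides the shell and the picture viewer there is one more tool, called after "Emit:" as name([rows], argument=value, ...), one row to a line, values as JSON. jog_arm: Moves the arm, as the interface text tells. Its arguments: {"type":"object","properties":{"rows":{"type":"array","items":{"type":"array","items":{"type":"number"}}},"force":{"type":"number"}},"required":["rows"]}

```bash
mkdir -p pics; ls
cat > h.py <<'E'
import numpy as np, cv2
from workcell import bot
def cam(n):
    c=bot.camera(n); R=cv2.Rodrigues(np.array(c['rvec'],float))[0]; c['R']=R; c['t']=np.array(c['tvec'],float).ravel(); c['K']=np.array(c['mtx'],float); return c
def px2w(c,u,v,d=None):
    if d is None: d=np.median([x for x in c['depth'][int(v)-1:int(v)+2,int(u)-1:int(u)+2].ravel() if x>0] or [0])
    p=np.linalg.inv(c['K'])@[u,v,1]*d
    return c['R'].T@(p-c['t'])
def cloud(c):
    v,u=np.mgrid[:480,:640]; d=c['depth']
    p=np.stack([u,v,np.ones_like(u)],-1)@np.linalg.inv(c['K']).T*d[...,None]
    return (p-c['t'])@c['R']
def w2px(c,p):
    q=c['K']@(c['R']@np.array(p)+c['t']); return q[:2]/q[2]
E
python3 - <<'E'
from h import *
np.set_printoptions(precision=3,suppress=True)
print(bot.get_state(), bot.pinch_z)
for n in ['scene','top']:
    c=cam(n); cv2.imwrite(f'pics/{n}0.png',c['image'][...,::-1])
    print(n,'campos',-c['R'].T@c['t'],'look',c['R'][2])
    for l in ['sheet','rack','caddy']+[f'{p}{t}{s}' for t in ['stirrer','leveller','fork','hook'] for p,s in [('','_grip'),('','_tip'),('sample_','_mid')]]:
        for m in bot.mark_of(n,l)[:2]:
            u,v=m['centre']; print(l,round(m['confidence'],2),np.round([u,v]),px2w(c,u,v) if 0<=u<639 and 0<=v<479 else '')
E
```

```text
pics
{'t': 0.0, 'joint_positions': array([-1.338,  0.053,  1.614,  0.   ,  1.476, -0.119]), 'dq': array([ 0.001,  0.001, -0.002, -0.   ,  0.001, -0.   ]), 'tau': array([ -0.002, -39.368, -37.018,  -0.   ,   0.007,   0.   ]), 'position': array([ 0.215, -0.586,  0.23 ]), 'ee_rot': array([[ 0.939,  0.345, -0.   ],
       [ 0.345, -0.939,  0.002],
       [ 0.   , -0.002, -1.   ]]), 'contact_force': array([ 0.761,  0.378, -0.449]), 'moment': array([ 0.061,  0.034, -0.029]), 'width': 0.9990085176629974} 0.0187
scene campos [1.653 0.334 1.238] look [-0.704 -0.203 -0.68 ]
sheet 0.65 [169. 230.] [ 0.491 -0.524  0.002]
rack 0.58 [181. 234.] [ 0.509 -0.469  0.016]
rack 0.29 [152. 229.] [ 0.521 -0.566  0.02 ]
caddy 0.94 [411. 281.] [0.52  0.276 0.034]
stirrer_grip 0.62 [299. 230.] [ 0.519 -0.065  0.144]
stirrer_tip 0.7 [267. 207.] [ 0.293 -0.256  0.005]
stirrer_tip 0.32 [389. 328.] [0.816 0.258 0.171]
sample_stirrer_mid 0.62 [482. 289.] [0.479 0.479 0.019]
leveller_grip 0.69 [328. 240.] [0.543 0.031 0.151]
leveller_grip 0.31 [319. 225.] [ 0.41  -0.037  0.076]
leveller_tip 0.9 [346. 231.] [0.411 
[... 1259 characters left out ...]
[306. 216.] [0.518 0.021 0.14 ]
leveller_tip 0.78 [301. 253.] [0.404 0.038 0.075]
leveller_tip 0.24 [411. 165.] [ 0.708 -0.347  0.004]
sample_leveller_mid 0.7 [474. 220.] [ 0.513 -0.562  0.009]
sample_leveller_mid 0.41 [449. 225.] [ 0.494 -0.471  0.021]
fork_grip 0.93 [332. 219.] [ 0.508 -0.063  0.14 ]
fork_tip 0.72 [475. 219.] [ 0.515 -0.562  0.021]
fork_tip 0.66 [331. 257.] [ 0.39  -0.06   0.068]
sample_fork_mid 0.73 [450. 224.] [ 0.498 -0.474  0.022]
hook_grip 0.87 [401. 311.] [ 0.205 -0.299  0.014]
hook_grip 0.61 [241. 302.] [0.243 0.241 0.021]
hook_tip 0.6 [356. 258.] [ 0.387 -0.141  0.081]
hook_tip 0.6 [213. 272.] [0.342 0.337 0.02 ]
sample_hook_mid 0.72 [145. 233.] [0.477 0.566 0.02 ]
```

Run:
```python
import cv2
a=cv2.imread('pics/top0.png')
cv2.imwrite('pics/top_c.png',cv2.resize(a[130:330,110:510],(800,400),interpolation=cv2.INTER_CUBIC))
```

```text
(no output)
```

View pics/top_c.png

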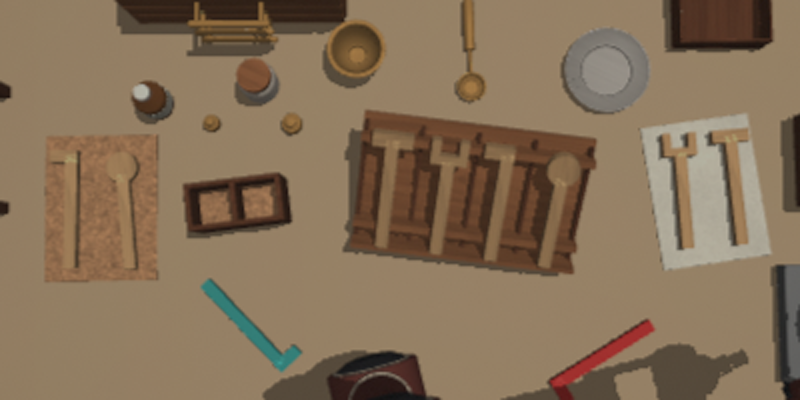

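View pics/scene0.png

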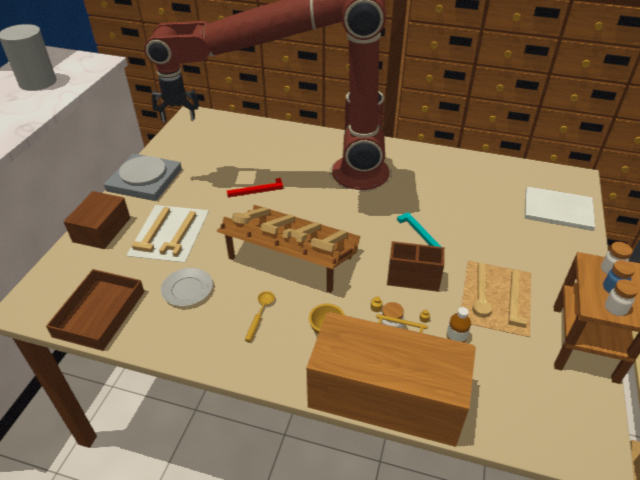

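The sheet shows the fork (top-crop 683,190) and what looks like the T leveller (735,185); the cork board has the hook (70,210) and stirrer (122,210).

Bin candidates in the top crop:
- T at (390,190)
- fork at (447,195)
- hook-like at (497,200)
- stirrer at (558,210)
- Look-alikes lying loose: turquoise hook (250,325) and red hook (600,355), both ignored

I'll check this choice in a close crop and fit the tools' geometry.

```bash
cat > m.py <<'E'
from h import *
np.set_printoptions(precision=4,suppress=True)
def fit(c,grip0,ax0,lo=-.13,hi=.0):
    P=cloud(c); hsv=cv2.cvtColor(c['image'],cv2.COLOR_RGB2HSV)
    D=P-grip0; s=D@ax0; lat=np.cross([0,0,1.],ax0); lat/=np.linalg.norm(lat); n=np.cross(ax0,lat)
    m=(s>lo)&(s<hi)&(abs(D@lat)<.022)&(abs(D@n)<.02)&(c['depth']>0)&(hsv[...,2]>130)
    Q=P[m]; return Q,lat,n
E
python3 - <<'E'
from m import *
a=cv2.imread('pics/top0.png'); b=cv2.imread('pics/scene0.png')
A=cv2.resize(a[185:270,280:410],(800,520),interpolation=cv2.INTER_CUBIC)
r=cv2.resize(a[180:270,425:500],(400,480)); q=cv2.resize(b[195:265,205:365],(800,350),interpolation=cv2.INTER_CUBIC)
x=cv2.resize(A[:, :],(400,260)); 
out=np.zeros((590,800,3),np.uint8); out[:240,:200]=cv2.resize(r,(200,240)); out[:240,210:560]=cv2.resize(A,(350,240)); out[240:]=q
out[:240,570:770]=cv2.resize(b[200:265,125:215],(200,240))
cv2.imwrite('pics/chk.png',out)
ct,cs=cam('top'),cam('scene')
for name,g,t in [('lev',[.518,.021,.14],[.404,.038,.075]),('fork',[.508,-.063,.14],[.390,-.06,.068])]:
    g=np.array(g);ax=g-np.array(t);ax/=np.linalg.norm(ax)
    for n,c in (('top',ct),('scene',cs)):
        gg,a2=g,ax
        for it in range(3):
            Q,lat,nn=fit(c,gg,a2)
            m=np.median(Q,0); m=Q.mean(0); u,s,v=np.linalg.svd(Q-m); d=v[0]*np.sign(v[0][0]); 
            a2=d; gg=m+d*((gg-m)@d)
        ss=(Q-gg)@a2; print(name,n,len(Q),'mean',m,'axis',a2,'elev',np.degrees(np.arcsin(a2[2])),'yaw',np.degrees(np.arctan2(a2[1],a2[0])),'norm',v[2],'s',ss.min(),ss.max(),'spread',s/len(Q)**.5)
# caddy
for n,c in (('top',ct),('scene',cs)):
    P=cloud(c); D=P-[.482,.262,0]
    m=(np.hypot(D[...,0],D[...,1])<.12)&(P[...,2]>.1)&(P[...,2]<.12)&(c['depth']>0)
    q=P[m]; rc=cv2.minAreaRect((q[:,:2]*1000).astype(np.float32)); print('caddy',n,len(q),rc,np.median(q[:,2]))
    m=(np.hypot(D[...,0],D[...,1])<.1)&(P[...,2]>.015)&(P[...,2]<.045)&(c['depth']>0); print(np.percentile(P[m][:,2],[10,50,90]))
for l in ['hook','jar','weight_a','weight_b','mortar','pill_bottle']:
    k=bot.mark_of('top',l if l!='hook' else 'hook_tip')
    if k: print(l,px2w(ct,*k[0]['centre']))
E
```

```text
lev top 151 mean [0.4648 0.033  0.1088] axis [ 0.8584 -0.1262  0.4972] elev 29.817324842002535 yaw -8.364637029765873 norm [ 0.5011 -0.001  -0.8654] s -0.12931499983039085 -7.695152018857912e-05 spread [0.0379 0.004  0.0025]
lev scene 88 mean [0.4657 0.0372 0.1057] axis [ 0.8403 -0.1442  0.5226] elev 31.50903329871943 yaw -9.735640700506432 norm [-0.4248  0.4238  0.7999] s -0.1284013733089296 -0.0031734515880745035 spread [0.0373 0.0085 0.0037]
fork top 156 mean [ 0.4548 -0.0565  0.1096] axis [ 0.8593 -0.131   0.4945] elev 29.636102025345973 yaw -8.668194877167425 norm [-0.4879  0.0803  0.8692] s -0.12915520236016792 -9.742222350085327e-05 spread [0.0378 0.0042 0.0026]
fork scene 91 mean [ 0.4544 -0.0513  0.1056] axis [ 0.8315 -0.1781  0.5263] elev 31.75321298034522 yaw -12.088502743575345 norm [-0.3714  0.5263  0.7649] s -0.12979844931185447 -0.0009489575693131909 spread [0.0377 0.0088 0.0035]
caddy top 436 ((477.9136047363281, 276.29852294921875), (76.65872192382812, 154.99661254882812), 6.766247749328613) 0.1108389624427531
[0.0295 0.0344 0.0392]
caddy scene 604 ((481.34332275390625, 276.4736328125), (84.71185302734375, 153.00013732910156), 6.222127914428711) 0.10908163726243444
[0.0185 0.0308 0.0421]
hook [ 0.3791 -0.1442  0.0743]
jar [0.6657 0.2363 0.0922]
weight_a [0.6101 0.1973 0.038 ]
weight_b [0.6101 0.1973 0.038 ]
mortar [0.7346 0.0757 0.0079]
pill_bottle [0.6448 0.4    0.066 ]
```

View pics/chk.png

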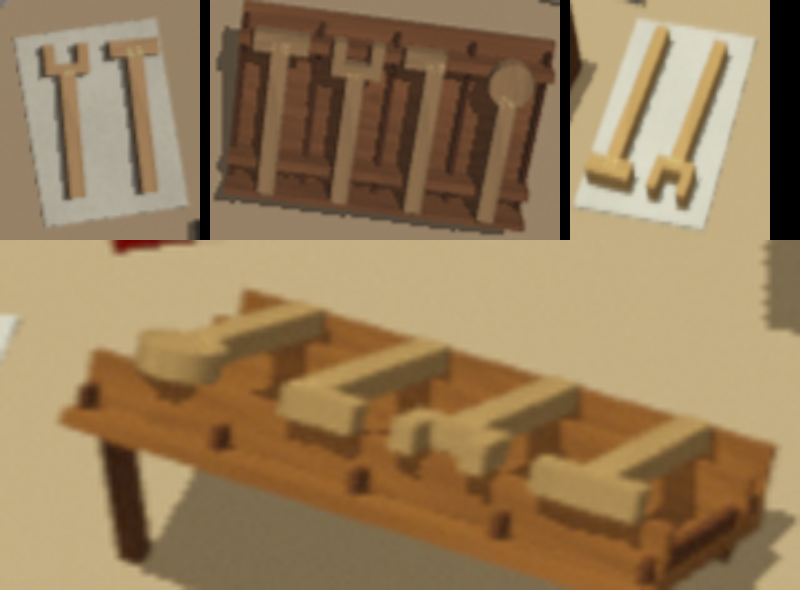

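The close crop confirms it: the sheet holds the fork and the T. In the bins the T is leftmost (top px 306,216), the fork is second (332,219), then hook and stirrer. Next I'll locate the tail ends and compute the grip points.

Run:
```python
from m import *
ct,cs=cam('top'),cam('scene')
for name,g,ax in [('lev',[.518,.0252,.1396],[.857,-.127,.5]),('fork',[.508,-.0645,.1396],[.857,-.128,.5])]:
    g=np.array(g); ax=np.array(ax)/np.linalg.norm(ax); lat=np.cross([0,0,1],ax); lat/=np.linalg.norm(lat); nn=np.cross(ax,lat)
    for n,c in (('top',ct),('scene',cs)):
        P=cloud(c); D=P-g; s=D@ax; l=D@lat; h=D@nn
        m=(abs(h)<.009)&(s>-.2)&(s<.1)&(abs(l)<.045)&(c['depth']>0)
        hd=np.abs(l)<.009
        S=s[m&hd]; H=h[m&hd]
        print(name,n,'s range',np.percentile(S,[0,1,99,100])*1e3,'h med',np.median(H)*1e3)
        for a in np.arange(-.15,.09,.02):
            k=m&(s>a)&(s<a+.02); L=l[k]; 
            if len(L): print(int(a*1e3),len(L),np.round(1e3*np.array([L.min(),L.mean(),L.max(),np.median(h[k])]),1))
```

```text
lev top s range [-143.8619 -139.8981   66.3536   66.6866] h med -0.3502578984540449
-150 79 [-44.7   0.3  44.8  -3.9]
-130 34 [-9.9 -0.1 10.   0.1]
-110 34 [-9.3  1.  10.4  0.7]
-90 33 [-8.9  0.3  9.1  0.2]
-70 34 [-9.1  0.6 10.9  0.3]
-50 37 [-7.4  1.7 10.4 -0.2]
-30 35 [-8.5  0.9 11.2  0. ]
-10 37 [-8.2  1.9 11.7 -1.1]
9 37 [-6.7  2.7 11.4 -0.4]
29 68 [-27.5   2.8  32.   -0.7]
49 119 [-29.3   1.9  34.4  -0.3]
lev scene s range [-137.1141 -128.8136   72.0049   72.7062] h med -1.234275233155134
-150 29 [-38.5   5.8  44.7  -5.3]
-130 22 [-39.4  -0.3  36.7  -2. ]
-110 15 [-8.2  3.9 11.7 -1.6]
-90 14 [-8.7  4.5 12.6 -1.6]
-70 14 [-7.8  4.3 12.5 -1.3]
-50 19 [-9.1  5.  13.3 -1.6]
-30 16 [-7.   4.8 12.  -1.6]
-10 18 [-7.4  5.1 13.1 -1.5]
9 17 [-6.1  6.5 13.8 -0.7]
29 25 [-26.    6.5  35.1  -1.4]
49 85 [-28.8   6.7  36.7  -2.7]
69 17 [-26.1  -3.   31.2  -3.3]
fork top s range [-144.2009 -141.2512   39.0139   39.8777] h med 0.7888451416782827
-150 83 [-44.4  -0.9  43.   -3. ]
-130 33 [-9.4  0.   8.9  0.9]
-110 33 [-9.3  0.4 10.5  1.4]
-90 35 [-8.7  1.2 11.   0.8]
-70 37 [-8.7  1.4 11.4  1.4]
-50 35 [-8.2  1.7 11.2  0.9]
-30 34 [-7.6  1.7 11.6  1.4]
-10 40 [-7.8  2.4 12.1  0.6]
9 58 [-25.2   2.9  29.2   0.1]
29 95 [-26.1   3.3  31.8   0.4]
49 51 [-26.1   1.8  31.6   0.1]
fork scene s range [-138.9701 -133.3615   43.6163   44.195 ] h med -0.4982805496081776
-150 42 [-42.1   8.4  44.1  -6.1]
-130 16 [-7.7  9.8 44.9 -1.2]
-110 16 [-9.   4.3 11.9 -0.8]
-90 15 [-7.6  3.9 14.1 -0.2]
-70 20 [-8.4  5.2 14.4 -1.1]
-50 16 [-8.6  5.6 13.3 -1. ]
-30 19 [-8.1  4.9 15.5 -1.1]
-10 16 [-4.1  6.9 13.3 -0.6]
9 21 [-21.9   9.6  31.4  -0.5]
29 60 [-25.4   4.5  33.1  -1.7]
49 57 [-25.8   3.9  33.9  -4.3]
```

Wanted: leveller, grip ≈ (0.525, 0.027, 0.133), and fork, grip ≈ (0.515, -0.062, 0.134). Both agree with the stated 130 mm height and tool lengths. Moving over the leveller.

Emit:
jog_arm([
  [0,0,-0.1,1.45,3.1,0.5,0.35],
  [0,0,-0.1,1.45,3.1,0.5,0.35],
  [0,0,-0.1,1.45,3.1,0.5,0.35],
  [0,0,-0.1,1.45,3.1,0.5,0.35],
  [0,0,-0.09,1.45,3.1,0.5,0.35],
  [0,0,0,1.45,3.1,0.5,0.35],
  [0,0,0,1.45,3.1,0.5,0.35],
  [0,0,0,1.45,3.1,0.5,0.35],
  [0,0,0,1.45,3.1,0.5,0.35],
  [0,0,0,1.45,3.1,0.5,0.35],
], force=40)

```text
t: 2.93
position: [0.3601, -0.2674, 0.2805]
ee_rot: [[0.985, -0.175, 0.001], [-0.175, -0.985, 0.002], [0.0, -0.002, -1.0]]
contact_force: [0.5, -0.5, 0.4]
width: 0.649
```

Emit:
jog_arm([
  [0,0,0,1.45,3.1,0,0.35],
  [0,0,0,1.45,3.1,0,0.35],
  [0,0,0,1.45,3.1,0,0.35],
  [0,0,0,1.45,3.1,0,0.35],
  [0,0,0,1.45,3.1,0,0.35],
  [0,0,0,1.45,3.1,0,0.35],
  [-0.018,-0.124,0,1.45,3.1,0,0.35],
  [-0.018,-0.124,0,1.45,3.1,0,0.35],
  [0,0,0,1,2,0,0.35],
  [0,0,0,0,0,0,0.35],
])

```text
t: 3.77
position: [0.4911, 0.0197, 0.2824]
ee_rot: [[0.95, -0.169, 0.261], [-0.166, -0.986, -0.033], [0.263, -0.012, -0.965]]
contact_force: [0.4, 0.5, -0.1]
width: 0.65
```

Emit:
jog_arm([
  [0,0,0.04,0.2,0.6,-2,0.35],
  [0,0,0,0.3,0.2,-2.5,0.35],
  [0,0,0,0.5,0,-2.2,0.35],
  [0,0,0,0.6,0,-2.2,0.35],
  [0,0,0,0.6,0,-2.2,0.35],
  [0,0,0,0.6,0,-2,0.35],
  [0,0,0,0,0,0,0.35],
])

```text
t: 4.35
position: [0.52, 0.0282, 0.1511]
ee_rot: [[0.955, -0.123, 0.27], [-0.121, -0.992, -0.024], [0.27, -0.01, -0.963]]
contact_force: [0.0, 0.6, -0.3]
width: 0.651
```

Run:
```python
from m import *
s=bot.get_state(); print(s['position'],s['ee_rot'],s['contact_force'])
c=cam('scene'); 
T=s['position']; g=T-.0187*s['ee_rot'][:,2]
im=c['image'][...,::-1].copy()
print(w2px(c,[.525,.0265,.133]),w2px(c,g))
cv2.imwrite('pics/a.png',cv2.resize(im[160:280,240:400],(800,600),interpolation=cv2.INTER_CUBIC))
```

```text
[0.52   0.0282 0.1511] [[ 0.9551 -0.1226  0.2696]
 [-0.1207 -0.9924 -0.0237]
 [ 0.2705 -0.0099 -0.9627]] [ 0.0002  0.5993 -0.2867]
[328.4885 240.4555] [330.2848 229.0276]
```

View pics/a.png

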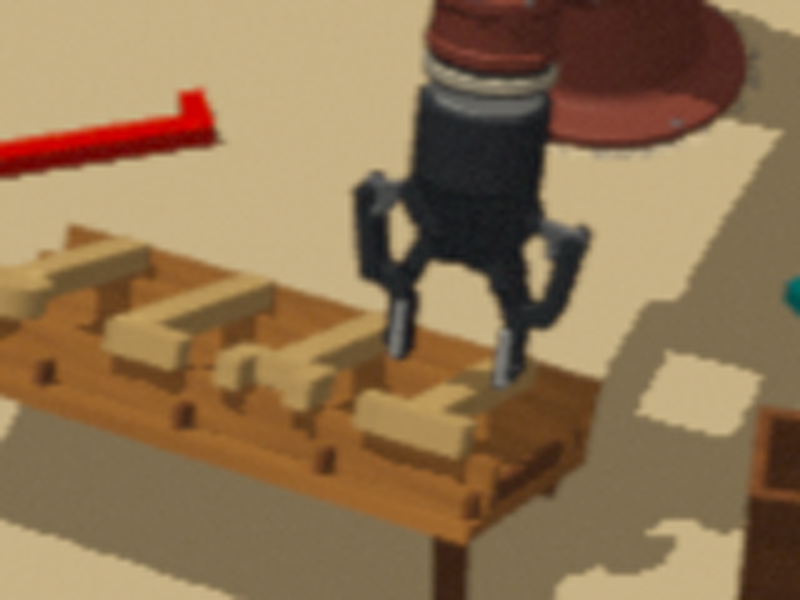

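The fingers, at (400,345) and (507,380) in the crop, straddle the leveller handle (grip predicted at 442,402). Descend the last 36 mm and close.

Emit:
jog_arm([
  [0,0,0,0.5,-0.1,-1.8,0.35],
  [0,0,0,0.5,-0.1,-1.8,0.35],
  [0,0,0,0.1,0,-0.3,0.35],
  [0,0,0,0,0,0,0.7],
  [0,0,0,0,0,0,1],
  [0,0,0,0,0,0,1],
  [0,0,0,0,0,0,1],
  [0,0,0,0,0,0,1],
], force=40)

```text
t: 5.07
position: [0.5377, 0.0237, 0.1275]
ee_rot: [[0.949, -0.124, 0.288], [-0.122, -0.992, -0.027], [0.289, -0.01, -0.957]]
contact_force: [-0.2, -0.1, -0.4]
width: 0.221
```

Emit:
jog_arm([
  [0,0,0,0,0,1,1],
  [0,0,0,0,0,2,1],
  [0,0,0,0,0,3,1],
  [0,0,0,0,0,3,1],
  [0,0,0,0,0,3,1],
  [0,0,0,0,0,3,1],
])

```text
t: 5.57
position: [0.5308, 0.0246, 0.2779]
ee_rot: [[0.954, -0.124, 0.274], [-0.122, -0.992, -0.025], [0.275, -0.009, -0.961]]
contact_force: [1.2, -0.3, -0.8]
width: 0.228
```

Emit:
jog_arm([
  [0,0,0.125,-0.5,2,1.5,1],
  [0,0,0.125,-1,2.5,1.5,1],
  [0,0,0.125,-1,2.5,1.5,1],
  [0.029,-0.116,0,-1,2.5,1,1],
  [0.029,-0.116,0,-1,2.5,1,1],
  [0.029,-0.116,0,-1,2.5,1,1],
  [0.029,-0.116,0,-1,2.5,0.5,1],
  [0.029,-0.116,0,-1,2.5,0,1],
  [0.029,-0.116,0,-1,2.5,0,1],
  [0.029,-0.116,0,-1,2,0,1],
])

```text
t: 6.4
position: [0.4381, 0.2663, 0.3972]
ee_rot: [[0.389, 0.254, 0.886], [0.1, -0.967, 0.233], [0.916, -0.002, -0.402]]
contact_force: [0.5, -1.5, -1.1]
width: 0.224
```

Run:
```python
from m import *
s=bot.get_state(); print(s['position'],s['ee_rot'],s['contact_force'],s['joint_positions'],s['width'])
c=cam('scene'); t=cam('top')
im=c['image'][...,::-1]
for n,k in (('scene',c),('top',t)):
    for l in ('leveller_grip','leveller_tip'): print(n,l,[(round(m['confidence'],2),m['centre'],px2w(k,*m['centre'])) for m in bot.mark_of(n,l)[:2]])
u=np.hstack([cv2.resize(im[140:320,330:510],(600,600)),cv2.resize(t['image'][170:290,190:250,::-1],(200,400)) if 0 else np.zeros((600,200,3),np.uint8)])
u[:400,600:]=cv2.resize(t['image'][160:300,190:260,::-1],(200,400))
cv2.imwrite('pics/b.png',u)
```

```text
[0.4381 0.2663 0.3972] [[ 0.3892  0.2537  0.8855]
 [ 0.1    -0.9673  0.2332]
 [ 0.9157 -0.0022 -0.4018]] [ 0.5069 -1.4912 -1.1446] [ 0.5414 -0.9619  2.3323 -0.4237  0.6737  2.0288] 0.22432294019311638
scene leveller_grip [(0.79, [426.8, 159.0], array([0.4388, 0.2617, 0.4053])), (0.61, [325.8, 330.6], array([0.8634, 0.1152, 0.1692]))]
scene leveller_tip [(0.75, [418.7, 195.1], array([0.4129, 0.2535, 0.2649])), (0.26, [287.1, 257.7], array([ 0.499 , -0.1138, -0.002 ]))]
top leveller_grip [(0.56, [212.5, 247.0], array([0.415 , 0.2563, 0.4023])), (0.45, [461.4, 225.5], array([ 0.4952, -0.5206,  0.0025]))]
top leveller_tip [(0.89, [220.5, 257.4], array([0.3886, 0.2345, 0.4105]))]
```

View pics/b.png

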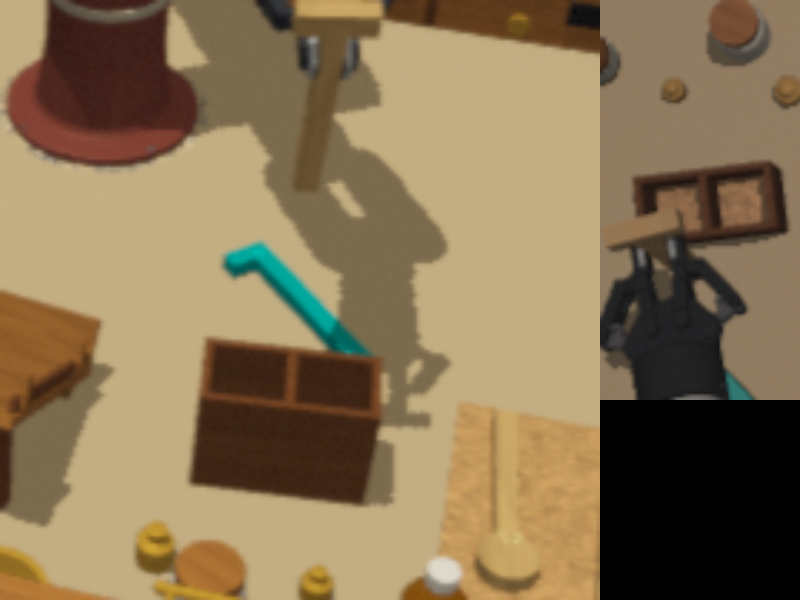

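The leveller is held at about 10° lean; the crop shows its head at (335,20) and tip at (310,185). The tip is about (0.403, 0.254, 0.261) world. Joint 2 is close to its limit, so I'll identify the kinematics to check the placing poses.

```bash
cat > kin.py <<'E'
from h import *
from scipy.optimize import least_squares
from scipy.spatial.transform import Rotation as Ro
def fk(q,p):
    h,L1,a,L2,d=p
    Y=lambda t:Ro.from_euler('y',t).as_matrix(); Z=lambda t:Ro.from_euler('z',t).as_matrix()
    R=Z(q[0])@Y(q[1]); P=np.array([0,0,h])+R@[0,0,L1]
    R=R@Y(q[2]); P=P+R@[a,0,L2]; R=R@Z(q[3])@Y(q[4]); P=P+R@[0,0,d]; R=R@Z(q[5])
    return P,R
Q=[[-1.338,.053,1.613,0,1.476,-.119],[.5414,-.9619,2.3323,-.4237,.6737,2.0288]]
X=[[.215,-.587,.231],[.4381,.2663,.3972]]
E
python3 - <<'E'
from kin import *
np.set_printoptions(precision=4,suppress=True)
f=lambda p:np.r_[[fk(q,np.array([p[0],p[1],p[4],p[2],p[3]]))[0]-x for q,x in zip(Q,X)]].ravel()
for a in (0,):
  r=least_squares(f,[.3,.4,.4,.2,0]); print(r.x,r.fun)
  r2=least_squares(lambda p:f(np.r_[p,0]),[.3,.4,.4,.2]); print(r2.x,r2.fun)
print([fk(q,[.3,.4,0,.4,.2])[1] for q in Q])
s=bot.get_state();print(s['ee_rot'])
E
```

```text
[-0.0405 -0.0061  0.5928 -0.0095 -0.3259] [-0.0718 -0.017  -0.     -0.      0.      0.    ]
[0.1999 0.1228 0.6144 0.0203] [-0.0724 -0.0145  0.0129  0.0095 -0.0032 -0.0129]
[array([[-0.3446,  0.9388, -0.0001],
       [ 0.9388,  0.3446,  0.0004],
       [ 0.0004,  0.    , -1.    ]]), array([[-0.2537,  0.3891,  0.8855],
       [ 0.9673,  0.1   ,  0.2332],
       [ 0.0022,  0.9157, -0.4018]])]
[[ 0.3967  0.2502  0.8832]
 [ 0.1025 -0.9682  0.2282]
 [ 0.9122 -0.     -0.4097]]
```

Emit:
jog_arm([
  [0,0,0,1.5,1.4,0,1],
  [0,0,0,1.5,1.4,-1,1],
  [0,0,0,1.5,1.4,-1.5,1],
  [0,0,0,1.5,1,-1.5,1],
  [0,0,0,0,0,0,1],
])

```text
t: 7.12
position: [0.5108, 0.3105, 0.3697]
ee_rot: [[0.387, 0.232, 0.892], [0.086, -0.973, 0.215], [0.918, -0.006, -0.397]]
contact_force: [-0.7, 0.2, -1.8]
width: 0.223
```

```bash
cat >> kin.py <<'E'
def fk(q,p):
    h,L1,a,L2,d,b=p
    Y=lambda t:Ro.from_euler('y',t).as_matrix(); Z=lambda t:Ro.from_euler('z',t).as_matrix()
    R=Z(q[0]); P=R@[0,b,h]; R=R@Y(q[1]); P=P+R@[0,0,L1]
    R=R@Y(q[2]); P=P+R@[a,0,L2]; R=R@Z(q[3])@Y(q[4]); P=P+R@[0,0,d]; R=R@Z(q[5]-np.pi/2)
    return P,R
lo=np.array([-3.01,-1.01,.06,-1.02,.09,-3.14]); hi=np.array([3.01,2.22,2.58,4.17,2.62,3.14])
def ik(P,R,q0,p):
    f=lambda q:np.r_[(fk(q,p)[0]-P)*10,(fk(q,p)[1]-R).ravel()]
    r=least_squares(f,np.clip(q0,lo+.01,hi-.01),bounds=(lo,hi)); return r.x,np.abs(r.fun).max()
E
python3 - <<'E'
from kin import *
import json
np.set_printoptions(precision=4,suppress=True)
s=bot.get_state(); Q.append(list(s['joint_positions'])); X.append(list(s['position'])); print(Q[-1],X[-1],s['ee_rot'],s['contact_force'])
f=lambda p:np.r_[[fk(q,p)[0]-x for q,x in zip(Q,X)]].ravel()
r=least_squares(f,[.3,.45,.0,.4,.25,.07]); print(r.x,r.fun)
json.dump(list(r.x),open('p.json','w'))
print(fk(Q[-1],r.x)[1])
p=r.x; R=s['ee_rot']
for T in ([.501,.322,.168],[.501,.322,.2],[.51,.25,.168]):
    for yaw in (0,.15,.3):
        q,e=ik(np.array(T),Ro.from_rotvec([0,0,yaw]).as_matrix()@R,Q[-1],p); print(T,yaw,q,'err',e)
E
```

```text
[np.float64(0.5575575255951726), np.float64(-0.6411376603458482), np.float64(2.2174973506852704), np.float64(-0.6365517152978069), np.float64(0.5092128717222203), np.float64(2.281914287180443)] [np.float64(0.5108158193674084), np.float64(0.31051535145430564), np.float64(0.36970785233002623)] [[ 0.3874  0.2316  0.8924]
 [ 0.0864 -0.9728  0.2149]
 [ 0.9179 -0.0061 -0.3969]] [-0.7482  0.2237 -1.8013]
[0.2372 0.4258 0.0947 0.6101 0.2789 0.0739] [ 0.0001  0.0001  0.0001  0.     -0.0001  0.      0.0001 -0.0001 -0.0001]
[[-0.3874 -0.2316  0.8924]
 [-0.0864  0.9728  0.2149]
 [-0.9179  0.0061 -0.3969]]
[0.501, 0.322, 0.168] 0 [ 0.5398 -0.4128  2.3751 -1.02    0.2424 -0.4111] err 0.08963175103253002
[0.501, 0.322, 0.168] 0.15 [ 0.4871 -0.4099  2.433   4.17    0.101   0.5905] err 0.008906103899157025
[0.501, 0.322, 0.168] 0.3 [ 0.3782 -0.4394  2.4468  1.7325  0.147   2.9216] err 1.6653345369377348e-15
[0.501, 0.322, 0.2] 0 [ 0.5596 -0.4615  2.3659 -1.02    0.2912 -0.4148] err 0.058842427251127594
[0.501, 0.322, 0.2] 0.15 [ 0.399  -0.502   2.446   1.5834  0.09    3.14  ] err 0.0973604577764332
[0.501, 0.322, 0.2] 0.3 [ 0.3766 -0.5042  2.4456  1.5176  0.149   3.14  ] err 0.03140625025307231
[0.51, 0.25, 0.168] 0 [ 0.3754 -0.5016  2.5076  4.17    0.122   0.6033] err 0.035318955752202064
[0.51, 0.25, 0.168] 0.15 [ 0.2741 -0.5481  2.5177  1.5349  0.1032  3.14  ] err 0.007227647106387569
[0.51, 0.25, 0.168] 0.3 [ 0.1519 -0.5497  2.5142  1.4549  0.3539  3.1125] err 1.5643641937401753e-10
```

```bash
sed -i 's#R@Z(q\[5\]-np.pi/2)#R@Z(q[5]+np.pi/2)#' kin.py
cat > plan.py <<'E'
from kin import *
import json
p=json.load(open('p.json'))
def frame(head,dip): # z heading, dip below horizontal; x up
    c,s=np.cos,np.sin
    z=np.array([c(dip)*c(head),c(dip)*s(head),-s(dip)]); y=np.array([s(head),-c(head),0]); return np.stack([np.cross(y,z),y,z],1)
def target(well,head,dip,tip,ax,zf):
    R=frame(head,dip); a=R@ax; o=-a[:2]/a[2]*.04
    t=np.array([*(well+o),zf]); return t-R@tip,R,np.arccos(a[2])
A=np.array([.475,.312]);B=np.array([.484,.240])
E
cat > s.py <<'E'
from plan import *
np.set_printoptions(precision=3,suppress=True)
s=bot.get_state(); q0=s['joint_positions']; print(fk(q0,p)[1]-s['ee_rot'])
tip=np.array([-.138,0,.021]); ax=np.array([.974,0,-.228])
for w,n in ((A,'A'),(B,'B')):
  for H in (-30,-15,0,15,25,35,45,55,65):
    for lean in (4,10,14,18):
      dip=np.radians(13+lean); q=q0; em=0; mg=9
      h0=np.radians(13.5)
      path=[(h0+(np.radians(H)-h0)*k,.20) for k in np.linspace(0,1,8)]+[(np.radians(H),z) for z in np.linspace(.2,.02,8)]
      for h,z in path:
        P,R,l=target(w,h,dip,tip,ax,z); q,e=ik(P,R,q,p); em=max(em,e); mg=min(mg,(q-lo).min(),(hi-q).min())
      if em<.02: print(n,H,lean,'err',round(em,4),'margin',round(mg,3),q)
E
python3 s.py
```

```text
[[ 0. -0.  0.]
 [-0. -0. -0.]
 [-0.  0. -0.]]
A 15 18 err 0.0162 margin 0.0 [ 0.541 -0.322  2.328 -1.02   0.265  2.725]
A 25 18 err 0.0 margin 0.016 [ 0.459 -0.354  2.361 -0.18   0.106  1.761]
A 35 4 err 0.0042 margin 0.0 [ 0.324 -0.409  2.506  2.226  0.348 -0.771]
A 35 10 err 0.0 margin 0.128 [ 0.342 -0.403  2.452  1.815  0.255 -0.359]
A 35 14 err 0.0 margin 0.142 [ 0.353 -0.387  2.411  1.436  0.232  0.02 ]
A 35 18 err 0.0 margin 0.153 [ 0.364 -0.364  2.369  1.057  0.243  0.397]
A 45 4 err 0.0042 margin 0.0 [ 0.199 -0.374  2.483  1.859  0.584 -0.533]
A 45 10 err 0.0 margin 0.148 [ 0.232 -0.374  2.432  1.615  0.505 -0.287]
A 45 14 err 0.0 margin 0.186 [ 0.254 -0.363  2.394  1.428  0.474 -0.1  ]
A 45 18 err 0.0 margin 0.226 [ 0.276 -0.344  2.354  1.231  0.46   0.095]
A 55 4 err 0.0042 margin 0.0 [ 0.101 -0.298  2.429  1.687  0.817 -0.495]
A 55 10 err 0.0 margin 0.193 [ 0.143 -0.31   2.387  1.516  0.737 -0.321]
A 55 14 err 0.0 margin 0.226 [ 0.172 -0.307  2.354  1.39   0.697 -0.194]
A 55 18 err 0.0 margin 0.262 [ 0.201 -0.295  2.318  1.257  0.669 -0.062]
A 65 4 err 0.0042 margin 0.0 [ 
[... 1160 characters left out ...]
144 [ 0.043 -0.425  2.436  1.358  0.664 -0.126]
B 45 18 err 0.0 margin 0.182 [ 0.073 -0.407  2.398  1.219  0.639  0.011]
B 55 4 err 0.0 margin 0.125 [-0.112 -0.32   2.445  1.561  0.997 -0.475]
B 55 10 err 0.0 margin 0.171 [-0.062 -0.341  2.409  1.426  0.916 -0.334]
B 55 14 err 0.0 margin 0.2 [-0.027 -0.343  2.38   1.328  0.872 -0.234]
B 55 18 err 0.0 margin 0.231 [ 0.009 -0.336  2.349  1.223  0.837 -0.13 ]
B 65 4 err 0.0 margin 0.125 [-0.159 -0.203  2.356  1.462  1.182 -0.519]
B 65 10 err 0.0 margin 0.198 [-0.108 -0.236  2.33   1.356  1.101 -0.404]
B 65 14 err 0.0 margin 0.248 [-0.072 -0.248  2.309  1.278  1.055 -0.324]
B 65 18 err 0.0 margin 0.295 [-0.036 -0.252  2.285  1.194  1.013 -0.24 ]
```

Emit:
jog_arm([
  [0,0,0.115,-0.3,0.35,-0.3,1],
  [0,0,0.115,-0.3,0.35,-0.3,1],
  [0,0,0.115,-0.3,0.35,-0.3,1],
  [0,0,0.115,-0.3,0.35,-0.3,1],
  [0,0,0.115,-0.3,0.35,-0.3,1],
  [0,0,0.115,-0.3,0.35,-0.3,1],
  [0,0,0.115,-0.3,0.35,-0.3,1],
  [0,0,0,0,0,0,1],
])

```text
t: 7.78
position: [0.5049, 0.3135, 0.3551]
ee_rot: [[0.369, 0.567, 0.737], [0.249, -0.824, 0.509], [0.896, -0.004, -0.445]]
contact_force: [0.2, -0.8, -1.6]
width: 0.225
```

```bash
cat > st.py <<'E'
from plan import *
import sys
np.set_printoptions(precision=4,suppress=True)
s=bot.get_state(); R=s['ee_rot']; P=s['position']; print('P',P,'q',s['joint_positions'],'F',s['contact_force'],'w',s['width'])
z=R[:,2]; print('head',np.degrees(np.arctan2(z[1],z[0])),'dip',np.degrees(np.arcsin(-z[2])),'y',R[:,1])
tip=np.array([-.138,0,.021]); a=R@[.974,0,-.228]; print('tip',P+R@tip,'axis',a,'lean',np.degrees(np.arccos(a[2])))
w={'A':A,'B':B}[sys.argv[1]]
print('tip error to target',w-a[:2]/a[2]*.04-(P+R@tip)[:2])
E
python3 st.py A
```

```text
P [0.5049 0.3135 0.3551] q [ 0.3028 -0.7014  2.2536  0.5244  0.5612  0.9822] F [ 0.244  -0.7558 -1.5887] w 0.22490410484716286
head 34.65683179928396 dip 26.413733438774166 y [ 0.567  -0.8237 -0.0041]
tip [0.4695 0.2898 0.2221] axis [0.191  0.1266 0.9737] lean 13.160479009382057
tip error to target [-0.0024  0.017 ]
```

Emit:
jog_arm([
  [0,0,0.1,-0.2,0.5,0,1],
  [0,0,0.1,-0.2,0.5,0,1],
  [0,0,0.1,-0.3,0.5,0,1],
  [0,0,0.1,-0.3,0.5,-0.3,1],
  [0,0,0.06,-0.2,0.5,-0.3,1],
  [0,0,0,0,0,0,1],
  [0,0,0,0,0,0,1],
])

```text
t: 8.37
position: [0.5014, 0.3292, 0.3604]
ee_rot: [[0.223, 0.859, 0.461], [0.383, -0.512, 0.769], [0.896, 0.006, -0.443]]
contact_force: [-0.3, -0.1, -0.5]
width: 0.229
```

```bash
cat >> st.py <<'E'
c=cam('scene'); t=cam('top'); k=c['image'][...,::-1]
u=np.zeros((600,800,3),np.uint8); u[:,:480]=cv2.resize(k[150:300,360:480],(480,600),interpolation=cv2.INTER_CUBIC); u[:320,480:]=cv2.resize(t['image'][180:280,180:280,::-1],(320,320),interpolation=cv2.INTER_CUBIC)
cv2.imwrite(f'pics/{sys.argv[2]}.png',u)
hs=cv2.cvtColor(c['image'],cv2.COLOR_RGB2HSV); W=cloud(c); D=W-(P+R@np.array([-.002,0,-.009]))
S=D@a; lt=D@R[:,1]; f=D@np.cross(a,R[:,1]); m=(S<-.03)&(S>-.17)&(abs(lt)<.025)&(abs(f)<.03)&(c['depth']>0)
q=W[m]; print(len(q),'s',S[m].min(),'lat',np.percentile(lt[m],[5,50,95]),'f',np.percentile(f[m],[5,50,95]))
mm=q.mean(0); v=np.linalg.svd(q-mm)[2][0]; v*=np.sign(v[2]); print('mean',mm,'axis',v,'model at that z',P+R@tip+a*(mm[2]-(P+R@tip)[2])/a[2])
E
python3 st.py A c
```

```text
P [0.5014 0.3292 0.3604] q [ 0.1061 -0.5522  2.1576  1.0355  0.9827  0.2812] F [-0.3245 -0.0505 -0.4531] w 0.22862335915309354
head 59.05310852002349 dip 26.313457635334984 y [ 0.859  -0.5119  0.0055]
tip [0.4803 0.2924 0.2274] axis [0.1118 0.1981 0.9741] lean 13.06150216739984
tip error to target [-0.0099  0.0114]
273 s -0.14286992395380668 lat [-0.0064  0.0089  0.0124] f [-0.0099  0.0018  0.0079]
mean [0.4934 0.3015 0.2796] axis [0.1233 0.1852 0.9749] model at that z [0.4863 0.303  0.2796]
```

View pics/c.png

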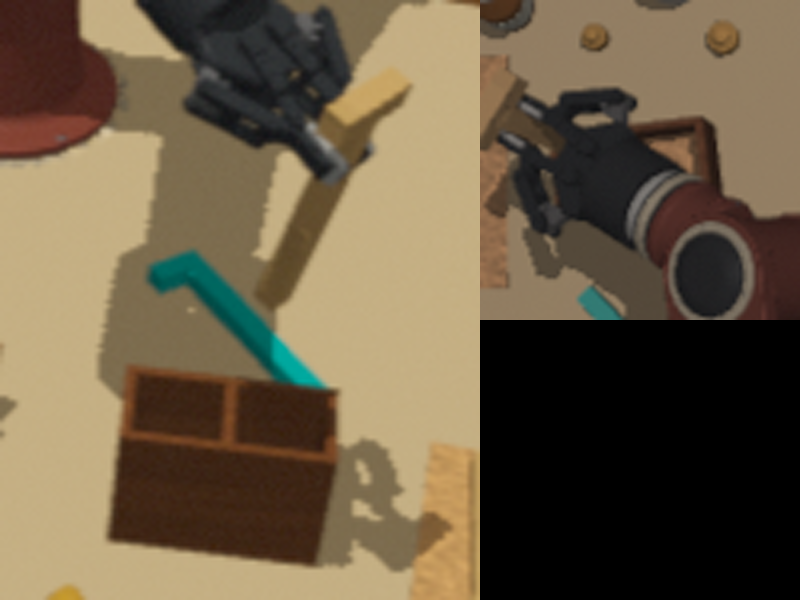

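The tool matches the model axis. In the crop its tip is at (270,295), above well A, roughly 11 mm off target. Correcting, then lowering to just above the rim.

Emit:
jog_arm([
  [0.034,-0.02,0,-0.6,0.4,0,1],
  [0,0,0,-0.6,0.4,-2,1],
  [0,0,0,0,0,-2.5,1],
  [0,0,0,0,0,-2.5,1],
  [0,0,0,0,0,-2,1],
  [0,0,0,0,0,0,1],
])

```text
t: 8.97
position: [0.4865, 0.3394, 0.2744]
ee_rot: [[0.194, 0.857, 0.477], [0.352, -0.514, 0.782], [0.916, 0.016, -0.402]]
contact_force: [0.1, -0.1, -1.4]
width: 0.222
```

```bash
python3 st.py A d
```

```text
P [0.4865 0.3394 0.2744] q [ 0.1295 -0.5149  2.2985  1.2072  0.8691  0.0513] F [ 0.1426 -0.0749 -1.3683] w 0.2222542460224826
head 58.635248984705385 dip 23.69178351998834 y [ 0.8574 -0.5144  0.0161]
tip [0.4697 0.3072 0.1396] axis [0.0804 0.1648 0.9834] lean 10.458203365555075
tip error to target [ 0.002  -0.0019]
258 s -0.16972850053668548 lat [-0.0078  0.0082  0.0127] f [-0.0101  0.0015  0.0074]
mean [0.4804 0.3142 0.191 ] axis [0.1058 0.1722 0.9794] model at that z [0.4739 0.3158 0.191 ]
```

Emit:
jog_arm([
  [0,0,0,0.1,-0.1,-2,1],
  [0,0,0,0.1,-0.1,-2,1],
  [0,0,0,0,0,-2,1],
  [0,0,0,0,0,-1.5,1],
  [0,0,0,0,0,-0.7,1],
  [0,0,0,0,0,0,1],
])

```text
t: 9.57
position: [0.4966, 0.3393, 0.2151]
ee_rot: [[0.165, 0.855, 0.491], [0.345, -0.517, 0.784], [0.924, 0.04, -0.38]]
contact_force: [0.2, 0.0, -0.9]
width: 0.221
```

Emit:
jog_arm([
  [0,0,0,0,0,-0.2,1],
  [0,0,0,0,0,-0.2,1],
  [0,0,0,0,0,-0.2,1],
  [0,0,0,0,0,-0.2,1],
])

```text
t: 9.9
position: [0.4996, 0.34, 0.2148]
ee_rot: [[0.156, 0.855, 0.495], [0.342, -0.517, 0.784], [0.927, 0.047, -0.373]]
contact_force: [1.0, 0.4, -0.7]
width: 0.229
```

```bash
python3 st.py A e
python3 - <<'E'
from plan import *
s=bot.get_state(); q=s['joint_positions']; P=s['position'];R=s['ee_rot']
print('dq',s['dq'],'tau',s['tau'],lo,hi)
for d in ([0,0,-.02],[-.01,0,-.04]):
    print(ik(P+d,R,q,p), ik(P+d,frame(np.radians(58.6),np.radians(24)),q,p))
E
```

```text
P [0.4996 0.34   0.2148] q [ 0.1266 -0.3777  2.3288  1.3945  0.8138 -0.2218] F [ 1.0043  0.4431 -0.7414] w 0.22862934043810987
head 57.73500895042994 dip 21.917910862200813 y [ 0.8546 -0.5171  0.0471]
tip [0.4885 0.3093 0.0791] axis [0.0391 0.1546 0.9875] lean 9.053453969640112
tip error to target [-0.0151 -0.0035]
390 s -0.16968882308412453 lat [-0.0072  0.0107  0.0235] f [-0.0089  0.0072  0.0281]
mean [0.5043 0.3188 0.115 ] axis [-0.147   0.0402  0.9883] model at that z [0.4899 0.3149 0.115 ]
dq [ 0.00105279  0.0009883   0.00774566 -0.00371651  0.00084319  0.00520916] tau [-7.66826182e-03 -1.89479274e+01 -3.53678620e+01  2.26225108e+00
  5.21188360e-01 -3.25849000e-02] [-3.01 -1.01  0.06 -1.02  0.09 -3.14] [3.01 2.22 2.58 4.17 2.62 3.14]
(array([ 0.12838255, -0.33784876,  2.3387984 ,  1.44066643,  0.80473707,
       -0.28794198]), np.float64(3.3306690738754696e-14)) (array([ 0.12996588, -0.33917134,  2.32219091,  1.37233105,  0.81211227,
       -0.18326586]), np.float64(4.440892098500626e-15))
(array([ 0.13189914, -0.32416779,  2.36825798,  1.48346105,  0.79690726,
       -0.34720312]), np.float64(5.551115123125783e-16)) (array([ 0.13347269, -0.32735074,  2.35249379,  1.41299001,  0.80151208,
       -0.2399008 ]), np.float64(1.0825007557002664e-10))
```

Each row also carries a small steady drift: about +2 mm z, +0.8 mm x and a slow tilt. I'll compensate for it.

Emit:
jog_arm([
  [0,0.03,0,-0.5,-0.25,-0.3,1],
  [0,0.03,0,-0.5,-0.25,-0.3,1],
  [0,0.01,0,-0.1,0,-0.8,1],
  [0,0.01,0,-0.1,0,-0.8,1],
])

```text
t: 10.33
position: [0.4881, 0.335, 0.1941]
ee_rot: [[0.229, 0.856, 0.464], [0.342, -0.517, 0.785], [0.911, -0.021, -0.411]]
contact_force: [0.4, 1.6, -0.7]
width: 0.226
```

```bash
python3 st.py A e|head -5
```

```text
P [0.4881 0.335  0.1941] q [ 0.114  -0.3718  2.3438  1.3498  0.8404 -0.149 ] F [ 0.4044  1.569  -0.681 ] w 0.22611472689218096
head 59.39216853448698 dip 24.26079034340129 y [ 0.8556 -0.5172 -0.0212]
tip [0.4662 0.3043 0.0597] axis [0.1173 0.1539 0.9814] lean 11.060614924895464
tip error to target [0.004  0.0014]
251 s -0.1569806166394612 lat [-0.0168  0.0066  0.0132] f [-0.029  -0.0026  0.0138]
```

Emit:
jog_arm([
  [0,0,0,0,0,-0.5,1],
  [0,0,0,0,0,-0.5,1],
  [0,0,0,0,0,-0.4,1],
])

```text
t: 10.68
position: [0.4877, 0.3352, 0.1774]
ee_rot: [[0.231, 0.856, 0.463], [0.342, -0.517, 0.785], [0.911, -0.023, -0.412]]
contact_force: [0.7, 0.2, -0.5]
width: 0.223
```

Emit:
jog_arm([
  [0,0,0,0,0,-0.35,1],
  [0,0,0,0,0,-0.35,1],
])

```text
t: 10.85
position: [0.4888, 0.3359, 0.1722]
ee_rot: [[0.23, 0.855, 0.464], [0.337, -0.517, 0.787], [0.913, -0.024, -0.407]]
contact_force: [-2.0, 0.5, 16.0]
width: 0.224
```

Emit:
jog_arm([
  [0,0,0,0,0,-0.1,1],
])

```text
t: 10.93
position: [0.4896, 0.3364, 0.1727]
ee_rot: [[0.228, 0.856, 0.464], [0.335, -0.517, 0.788], [0.914, -0.024, -0.405]]
contact_force: [-1.0, -0.5, 2.4]
width: 0.22
```

Emit:
jog_arm([
  [0,0,0,0,0,-0.2,1],
])

```text
t: 11.02
position: [0.4904, 0.3369, 0.1725]
ee_rot: [[0.226, 0.856, 0.465], [0.333, -0.516, 0.789], [0.916, -0.024, -0.402]]
contact_force: [-3.0, -0.9, 6.7]
width: 0.225
```

Emit:
jog_arm([
  [0,0,0,0,0,-0.2,1],
])

```text
t: 11.1
position: [0.4911, 0.3375, 0.1725]
ee_rot: [[0.225, 0.856, 0.465], [0.33, -0.516, 0.791], [0.917, -0.024, -0.398]]
contact_force: [-2.8, -0.3, 7.3]
width: 0.224
```

Emit:
jog_arm([
  [0,0,0,0,0,-0.2,0.5],
  [0,0,0,0,0,-0.2,0.5],
  [0,0,0,0,0,-0.2,0.5],
  [0,0,0,-0.7,-1.2,0,0.5],
  [0,0,0,-1,-1.7,0.3,0.5],
  [0,0,0,-1.5,-2.5,0.8,0.5],
  [0,0,0,-1.5,-2.5,1.2,0.5],
  [0,0,0,-0.5,-3,2,0.5],
])

```text
t: 11.77
position: [0.4324, 0.23, 0.2004]
ee_rot: [[0.236, 0.861, 0.45], [0.334, -0.507, 0.795], [0.912, -0.037, -0.407]]
contact_force: [0.9, -0.3, 0.7]
width: 0.499
```

```bash
python3 st.py A f
```

```text
P [0.4324 0.23   0.2004] q [-0.2187 -0.6628  2.5124  1.2213  1.1934 -0.1074] F [ 0.9135 -0.3085  0.7007] w 0.49915882825126295
head 60.490213826322574 dip 24.04382545445517 y [ 0.8614 -0.5065 -0.037 ]
tip [0.4093 0.2005 0.0659] axis [0.1271 0.1444 0.9817] lean 10.991431269616188
tip error to target [0.0605 0.1056]
3 s -0.0900240941440819 lat [0.0223 0.0231 0.0234] f [0.0266 0.0292 0.0298]
mean [0.4505 0.2221 0.11  ] axis [ 0.1901 -0.1383  0.972 ] model at that z [0.415 0.207 0.11 ]
```

View pics/f.png

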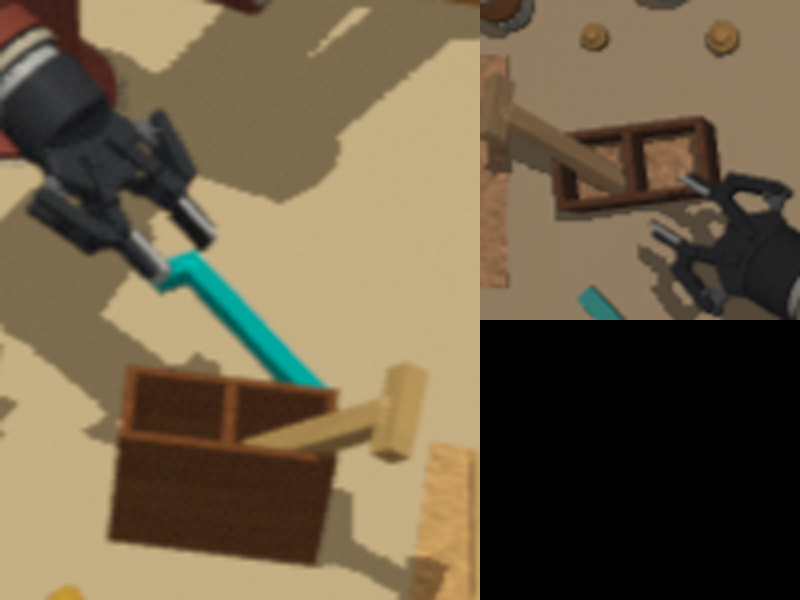

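```bash
cat > lean.py <<'E'
from m import *
def lean(c,w):
    W=cloud(c); m=(np.hypot(W[...,0]-w[0],W[...,1]-w[1])<.2)&(W[...,2]>.118)&(c['depth']>0)&(W[...,1]>w[1]-.03)&(W[...,0]<.6)
    return W[m]
for n in ('top','scene'):
    q=lean(cam(n),(.475,.312)); print(n,len(q),q.min(0),q.max(0))
    for lo_ in np.arange(.115,.24,.015):
        k=q[(q[:,2]>lo_)&(q[:,2]<lo_+.015)]
        if len(k)>3: print(round(lo_,3),len(k),k.mean(0),k.min(0)[:2],k.max(0)[:2])
E
python3 lean.py
```

```text
top 398 [0.434  0.3252 0.1184] [0.5593 0.4035 0.2141]
0.115 38 [0.4901 0.3376 0.1233] [0.434  0.3252] [0.5063 0.3576]
0.13 45 [0.4974 0.3466 0.1379] [0.4839 0.3351] [0.5146 0.3641]
0.145 49 [0.5035 0.3584 0.1532] [0.4922 0.3442] [0.5223 0.3809]
0.16 48 [0.5175 0.3696 0.1678] [0.5003 0.3586] [0.5546 0.4014]
0.175 96 [0.5332 0.3831 0.1834] [0.492  0.3669] [0.5593 0.4033]
0.19 104 [0.5152 0.3885 0.1976] [0.4918 0.3746] [0.5553 0.4035]
0.205 18 [0.5057 0.3888 0.2081] [0.4993 0.3819] [0.5175 0.3977]
scene 417 [0.4838 0.3271 0.1183] [0.5632 0.4032 0.217 ]
0.115 34 [0.5027 0.3406 0.1244] [0.4838 0.3271] [0.5122 0.3566]
0.13 37 [0.508  0.3502 0.137 ] [0.4902 0.3368] [0.5184 0.3711]
0.145 44 [0.5147 0.3586 0.1517] [0.499  0.3464] [0.547  0.3883]
0.16 57 [0.5299 0.3723 0.1679] [0.5013 0.3573] [0.5557 0.3977]
0.175 107 [0.5425 0.3872 0.1834] [0.5106 0.3706] [0.5632 0.4028]
0.19 120 [0.5214 0.3898 0.1971] [0.4958 0.3766] [0.5609 0.4032]
0.205 18 [0.5092 0.391  0.2086] [0.502  0.3836] [0.5316 0.3994]
```

```bash
cat > lean2.py <<'E'
from m import *
from scipy.optimize import least_squares
# fit box of leveller handle: axis line; use both clouds: distance of points to square prism 20x18
Qs=[]
for n in ('top','scene'):
    c=cam(n); W=cloud(c); m=(W[...,2]>.12)&(W[...,2]<.162)&(c['depth']>0)&(W[...,0]>.47)&(W[...,0]<.54)&(W[...,1]>.32)&(W[...,1]<.39)
    q=W[m]; 
    mm=q.mean(0); v=np.linalg.svd(q-mm)[2][0]; v*=np.sign(v[2]); print(n,len(q),v,np.degrees(np.arccos(v[2])))
    Qs.append(q)
Q=np.vstack(Qs)
def f(p):
    u=np.array([p[2],p[3],1]); u/=np.linalg.norm(u); e=np.cross(u,[0,0,1]); e/=np.linalg.norm(e); g=np.cross(u,e)
    e,g=e*np.cos(p[4])+g*np.sin(p[4]),g*np.cos(p[4])-e*np.sin(p[4])
    D=Q-[p[0],p[1],.14]; x=abs(D@e)-.01; y=abs(D@g)-.009
    return np.where((x>0)&(y>0),np.hypot(x,y),np.maximum(x,y))
for th in (-.6,0,.6):
    r=least_squares(f,[.505,.345,.4,.6,th],loss='soft_l1',f_scale=.003); u=np.array([r.x[2],r.x[3],1])
    ln=np.arctan(np.hypot(*r.x[2:4])); print(r.x,r.cost,'lean',np.degrees(ln))
    for z in (.03,.045,.11): print(z,r.x[:2]+(z-.14)*r.x[2:4])
E
python3 lean2.py
```

```text
top 120 [0.421  0.574  0.7024] 45.380163713632285
scene 120 [0.4628 0.5946 0.6575] 48.886901091446035
[ 0.5039  0.3571  0.5409  0.7177 -0.7904] 0.0003712071819487147 lean 41.94485419197868
0.03 [0.4444 0.2781]
0.045 [0.4525 0.2889]
0.11 [0.4876 0.3356]
[0.5038 0.3561 0.5118 0.7117 0.7387] 0.0002850106808964627 lean 41.23803441270274
0.03 [0.4475 0.2778]
0.045 [0.4552 0.2885]
0.11 [0.4885 0.3347]
[0.5038 0.356  0.5131 0.7119 0.7435] 0.00028496502393093626 lean 41.26728254804754
0.03 [0.4473 0.2777]
0.045 [0.455  0.2884]
0.11 [0.4884 0.3347]
```

```bash
cat > lean3.py <<'E'
from m import *
o=np.array([.5038,.356,.14]); u=np.array([.5131,.7119,1]); u/=np.linalg.norm(u)
for n in ('top','scene'):
    c=cam(n); W=cloud(c); D=W-o; s=D@u; r=np.linalg.norm(D-s[...,None]*u,axis=-1)
    m=(r<.034)&(s>.02)&(W[...,2]>.13)&(c['depth']>0)
    S=s[m]; print(n,'s',np.percentile(S,[50,95,98,100]),'tip z at 98%',o[2]+u[2]*(np.percentile(S,98)-.2), (o+u*(np.percentile(S,98)-.2)))
    if n=='top':
        B=np.array([.484,.24]); e=np.array([.9936,.113]); l=(W[...,:2]-B)
        k=(abs(l@e)<.02)&(abs(l@[-.113,.9936])<.02)&(c['depth']>0)&(W[...,2]<.1); print('floorB',k.sum(),np.percentile(W[k][:,2],[10,50,90]))
E
python3 lean3.py
```

```text
top s [0.0607 0.0731 0.0737 0.0769] tip z at 98% 0.04506569254845684 [0.4551 0.2884 0.0451]
floorB 135 [0.0306 0.0345 0.0383]
scene s [0.0662 0.0748 0.0763 0.0783] tip z at 98% 0.04704955082875678 [0.4561 0.2898 0.047 ]
```

The leveller leans about 41° (limit 45.8°) with its tip at about 0.045 m, inside well A, so it meets the criteria and I'll leave it. Now going to the fork.

Emit:
jog_arm([
  [-0.1,0.06,0,0,-2,1.5,0.35],
  [-0.1,0.06,0,0,-2,1.5,0.35],
  [-0.1,0.06,0,0,-2.3,1.5,0.35],
  [-0.1,0.06,0,0,-2.3,1,0.35],
  [-0.1,0.06,0,0.3,-2.3,0.5,0.35],
  [-0.1,0.06,0,0.3,-2.3,0,0.35],
  [-0.1,0.06,0,0.5,-2.3,0,0.35],
  [-0.1,0.06,0,0.5,-2.3,0,0.35],
  [0,0,-0.12,0.5,-2.3,0,0.35],
  [0,0,-0.12,0.5,-2.3,0,0.35],
])

```text
t: 13.0
position: [0.456, 0.0132, 0.2498]
ee_rot: [[0.716, 0.694, 0.082], [0.679, -0.718, 0.152], [0.164, -0.053, -0.985]]
contact_force: [-0.2, 0.4, -0.5]
width: 0.65
```

Emit:
jog_arm([
  [0,0,-0.12,0.5,-2,0,0.35],
  [0,0,-0.12,0.5,-2,0,0.35],
  [0,0,-0.12,0.5,-1,0,0.35],
  [0,0,-0.12,0.5,-0.5,0,0.35],
  [0,0,-0.12,0.5,-0.5,0,0.35],
  [0,0,-0.12,0.5,0,0,0.35],
  [0,0,0,0,0,0,0.35],
])

```text
t: 13.58
position: [0.4897, -0.042, 0.2396]
ee_rot: [[0.989, 0.028, 0.148], [0.017, -0.997, 0.069], [0.15, -0.066, -0.987]]
contact_force: [-0.8, -0.0, -0.4]
width: 0.652
```

```bash
python3 st.py B g | head -4; python3 lean2.py | tail -4
```

```text
P [ 0.4897 -0.042   0.2396] q [-0.3008 -0.3836  1.9913  0.1119  1.4129  1.2364] F [-0.8291 -0.0227 -0.3776] w 0.6522209979766534
head 25.107599879224214 dip 80.5805873566792 y [ 0.0276 -0.9974 -0.0661]
tip [ 0.3564 -0.0429  0.1982] axis [0.9291 0.0012 0.3708] lean 68.23708691873799
tip error to target [0.0273 0.2828]
[0.5037 0.3558 0.5242 0.7158 0.7449] 0.0003290121869040562 lean 41.58212454830106
0.03 [0.4461 0.2771]
0.045 [0.4539 0.2878]
0.11 [0.488  0.3343]Traceback (most recent call last):
  File "st.py", line 14, in <module>
    q=W[m]; print(len(q),'s',S[m].min(),'lat',np.percentile(lt[m],[5,50,95]),'f',np.percentile(f[m],[5,50,95]))
                             ~~~~~~~~^^
    return umr_minimum(a, axis, None, out, keepdims, initial, where)
ValueError: zero-size array to reduction operation minimum which has no identity
```

Emit:
jog_arm([
  [-0.033,0,-0.075,0.7,-0.9,-2,0.35],
  [-0.033,0,-0.075,0.5,-0.9,-2.2,0.35],
  [0,0,0,0.2,0,-2.2,0.35],
  [0,0,0,-0.1,0,-0.5,0.35],
])

```text
t: 14.12
position: [0.5047, -0.0611, 0.1732]
ee_rot: [[0.98, -0.116, 0.16], [-0.114, -0.993, -0.024], [0.162, 0.006, -0.987]]
contact_force: [-0.7, 0.4, -0.7]
width: 0.65
```

Run:
```python
from m import *
s=bot.get_state(); print(s['position'],s['ee_rot'],s['contact_force'])
c=cam('scene'); g=s['position']-.0187*s['ee_rot'][:,2]
print((w2px(c,[.515,-.062,.134])-[240,160])*5,(w2px(c,g)-[240,160])*5)
cv2.imwrite('pics/h.png',cv2.resize(c['image'][160:280,240:400,::-1],(800,600),interpolation=cv2.INTER_CUBIC))
```

```text
[ 0.5047 -0.0611  0.1732] [[ 0.9802 -0.1164  0.1601]
 [-0.114  -0.9932 -0.0244]
 [ 0.1618  0.0056 -0.9868]] [-0.7129  0.3881 -0.7254]
[301.2352 360.3615] [308.182  271.5754]
```

View pics/h.png

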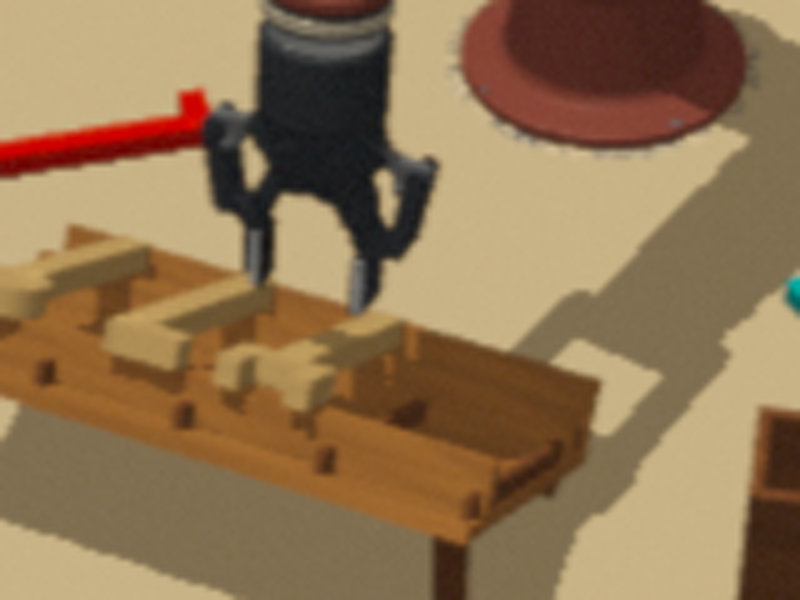

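The fingers at (257,270) and (363,300) straddle the fork handle at (325,350). Descend and close.

Emit:
jog_arm([
  [0,0,0,0.2,-0.05,-1.7,0.35],
  [0,0,0,0.2,0,-1.7,0.35],
  [0,0,0,0.2,0,-1.7,0.35],
  [0,0,0,0,0,-1.2,0.35],
])

```text
t: 14.5
position: [0.5146, -0.0624, 0.1171]
ee_rot: [[0.979, -0.111, 0.172], [-0.108, -0.994, -0.026], [0.174, 0.007, -0.985]]
contact_force: [0.1, -0.2, -0.8]
width: 0.653
```

Emit:
jog_arm([
  [0,0,0,-0.1,0,-0.5,0.6],
  [0,0,0,-0.1,0,-0.3,1],
  [0,0,0,-0.1,0,-0.2,1],
  [0,0,0,-0.1,0,-0.2,1],
  [0,0,0,0,0,0,1],
], force=40)

```text
t: 14.92
position: [0.5117, -0.0625, 0.1081]
ee_rot: [[0.978, -0.11, 0.175], [-0.107, -0.994, -0.025], [0.177, 0.006, -0.984]]
contact_force: [0.0, -0.8, -0.8]
width: 0.227
```

Emit:
jog_arm([
  [0,0,0,0,0,1,1],
  [0,0,0,0,0,2,1],
  [0,0,0,0,0,3,1],
  [0,0,0,0,0,3,1],
  [0,0,0,-0.5,0,3,1],
  [0,0,0,-0.5,0,2,1],
])

```text
t: 15.42
position: [0.4966, -0.0614, 0.2518]
ee_rot: [[0.98, -0.109, 0.166], [-0.107, -0.994, -0.023], [0.167, 0.005, -0.986]]
contact_force: [0.7, 0.1, -1.0]
width: 0.226
```

Emit:
jog_arm([
  [0,0,0.115,-0.5,1.5,0.7,1],
  [0,0,0.115,-0.5,1.7,0.7,1],
  [0,0,0.115,-0.5,1.7,0.7,1],
  [0,0,0.115,-0.5,1.7,0.7,1],
  [0,0,0.115,-0.5,1.7,0.5,1],
  [0,0,0.115,-0.5,1.7,0.5,1],
  [0,0,0.115,-0.5,1.7,0.5,1],
  [0,0,0.115,-0.5,1.7,0.5,1],
  [0,0,0.115,0,1.7,0.3,1],
  [0,0,0.115,0,1.7,0.3,1],
])

```text
t: 16.25
position: [0.455, 0.1101, 0.3314]
ee_rot: [[0.448, 0.887, 0.11], [0.874, -0.46, 0.158], [0.191, 0.026, -0.981]]
contact_force: [0.3, 0.1, -1.5]
width: 0.226
```

Emit:
jog_arm([
  [0.102,-0.059,0,0.4,1.9,0,1],
  [0.102,-0.059,0,0.4,1.9,0,1],
  [0.102,-0.059,0,0.4,1.9,0,1],
  [0.102,-0.059,0,0.4,1.9,0,1],
  [0.102,-0.059,0,0.4,1.7,-0.3,1],
  [0.102,-0.059,0,0.4,1.7,-0.3,1],
  [0.102,-0.059,0,0.4,1.5,-0.3,1],
  [0,0,0,0,0,-0.2,1],
])

```text
t: 16.92
position: [0.4838, 0.243, 0.3352]
ee_rot: [[0.18, 0.869, 0.462], [0.461, -0.489, 0.741], [0.869, 0.079, -0.488]]
contact_force: [-0.5, 0.0, -2.8]
width: 0.227
```

```bash
cp st.py sf.py; sed -i 's/\[-.138,0,.021\]/[-.120,0,.021]/; s/\[.974,0,-.228\]/[.94,0,-.341]/; s/w-a\[:2\]\/a\[2\]\*.04-(P/np.array([.481,.249])-(P/; s/\[-.002,0,-.009\]/[.008,0,-.025]/' sf.py; python3 sf.py B i
```

```text
P [0.4838 0.243  0.3352] q [-0.1085 -0.6547  2.2401  1.0205  1.1746  0.1264] F [-0.5181  0.0031 -2.773 ] w 0.22701644359552017
head 58.058159400603685 dip 29.211484023003152 y [ 0.8686 -0.4892  0.0794]
tip [0.4719 0.2033 0.2207] axis [0.0117 0.1803 0.9835] lean 10.430783084675165
tip error to target [0.0091 0.0457]
272 s -0.14204202776505337 lat [-0.0078  0.0084  0.0128] f [-0.007   0.0055  0.0107]
mean [0.4801 0.2133 0.2724] axis [0.0265 0.1588 0.987 ] model at that z [0.4725 0.2128 0.2724]
```

View pics/i.png

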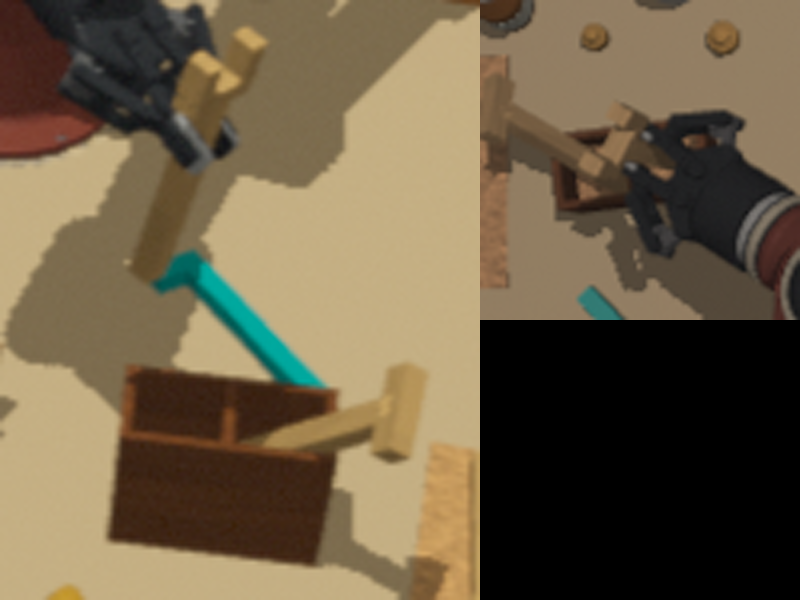

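The fork is held with its head up: the crop shows the tip at (150,270) and prongs at (215,60). The leveller is unchanged in well A. Straighten and centre over well B.

Emit:
jog_arm([
  [0.047,0.018,0,0.5,1,-0.2,1],
  [0.047,0.018,0,0.5,1,-0.2,1],
  [0,0,0,0.2,1,-1,1],
  [0,0,0,0,0.4,-2,1],
  [0,0,0,0,0,-2,1],
  [0,0,0,0,0,-1,1],
])

```text
t: 17.52
position: [0.5039, 0.2765, 0.2957]
ee_rot: [[0.184, 0.871, 0.455], [0.392, -0.49, 0.779], [0.901, 0.035, -0.432]]
contact_force: [-0.2, 0.1, -2.3]
width: 0.229
```

```bash
python3 sf.py B j
```

```text
P [0.5039 0.2765 0.2957] q [-0.041  -0.5233  2.2528  1.1467  1.0638  0.027 ] F [-0.2035  0.0849 -2.2629] w 0.228565492260419
head 59.71242485304449 dip 25.590928258862046 y [ 0.8713 -0.4896  0.0347]
tip [0.4913 0.2458 0.1785] axis [0.0183 0.103  0.9945] lean 6.038886966164211
tip error to target [-0.0103  0.0032]
266 s -0.14029540482273556 lat [-0.0084  0.0083  0.0127] f [-0.0073  0.0061  0.0107]
mean [0.4995 0.252  0.2299] axis [0.035  0.0816 0.9961] model at that z [0.4923 0.2511 0.2299]
```

Emit:
jog_arm([
  [0.02,0.03,0,-0.5,0.05,-1,1],
  [0,0.01,0,-0.4,0,-1.8,1],
  [0,0.01,0,-0.1,0,-1.8,1],
  [0,0.01,0,-0.1,0,-1.5,1],
  [0,0.01,0,-0.1,0,-1,1],
])

```text
t: 18.03
position: [0.4938, 0.2761, 0.2295]
ee_rot: [[0.242, 0.871, 0.428], [0.372, -0.491, 0.788], [0.896, -0.031, -0.443]]
contact_force: [-0.5, 0.4, -1.2]
width: 0.23
```

```bash
python3 sf.py B k
```

```text
P [0.4938 0.2761 0.2295] q [-0.0491 -0.4483  2.3143  1.2036  1.0459 -0.0542] F [-0.4607  0.4441 -1.1754] w 0.23032126633809896
head 61.4649487185129 dip 26.293790013822743 y [ 0.8706 -0.4909 -0.0311]
tip [0.4737 0.2479 0.1127] axis [0.0814 0.0814 0.9933] lean 6.642276301992791
tip error to target [0.0073 0.0011]
298 s -0.16997865905685053 lat [-0.0185  0.0057  0.0121] f [-0.0251  0.0047  0.0205]
mean [0.4789 0.2513 0.1475] axis [0.2543 0.1027 0.9617] model at that z [0.4766 0.2508 0.1475]
```

Emit:
jog_arm([
  [0,0,0,0.2,0.05,-1.8,1],
  [0,0,0,0.1,0,-1.8,1],
  [0,0,0,0,0,-1.3,1],
  [0,0,0,0,0,-0.8,1],
])

```text
t: 18.47
position: [0.4995, 0.2765, 0.1758]
ee_rot: [[0.236, 0.87, 0.433], [0.37, -0.492, 0.788], [0.898, -0.025, -0.438]]
contact_force: [-0.1, -0.3, -0.9]
width: 0.224
```

Emit:
jog_arm([
  [0,0,0,-0.05,0,-0.6,1],
  [0,0,0,-0.05,0,-0.6,1],
  [0,0,0,-0.05,0,-0.4,1],
])

```text
t: 18.72
position: [0.4988, 0.2764, 0.1596]
ee_rot: [[0.235, 0.87, 0.433], [0.37, -0.492, 0.788], [0.899, -0.025, -0.437]]
contact_force: [0.1, -0.1, -0.9]
width: 0.226
```

Emit:
jog_arm([
  [0,0,0,-0.05,0,-0.35,1],
])

```text
t: 18.8
position: [0.4985, 0.2764, 0.1563]
ee_rot: [[0.234, 0.87, 0.434], [0.37, -0.493, 0.788], [0.899, -0.024, -0.437]]
contact_force: [0.8, -0.4, -0.8]
width: 0.227
```

Emit:
jog_arm([
  [0,0,0,-0.05,0,-0.3,1],
])

```text
t: 18.88
position: [0.4982, 0.2765, 0.1535]
ee_rot: [[0.234, 0.87, 0.434], [0.369, -0.493, 0.788], [0.899, -0.024, -0.437]]
contact_force: [-0.3, 0.1, -1.0]
width: 0.228
```

Emit:
jog_arm([
  [0,0,0,-0.05,0,-0.25,1],
])

```text
t: 18.97
position: [0.4987, 0.2768, 0.153]
ee_rot: [[0.232, 0.87, 0.435], [0.367, -0.493, 0.789], [0.901, -0.023, -0.433]]
contact_force: [-1.7, -0.8, 9.3]
width: 0.225
```

Contact. I'll hold it lightly.

Emit:
jog_arm([
  [0,0,0,-0.05,0,-0.2,1],
])

```text
t: 19.05
position: [0.499, 0.2772, 0.1531]
ee_rot: [[0.229, 0.87, 0.436], [0.364, -0.492, 0.791], [0.903, -0.022, -0.43]]
contact_force: [-3.8, -1.0, 6.0]
width: 0.228
```

Emit:
jog_arm([
  [0,0,0,-0.05,0,-0.2,1],
])

```text
t: 19.13
position: [0.4993, 0.2776, 0.1532]
ee_rot: [[0.227, 0.871, 0.436], [0.362, -0.491, 0.792], [0.904, -0.022, -0.427]]
contact_force: [-2.0, -1.7, 4.7]
width: 0.228
```

Emit:
jog_arm([
  [0,0,0,-0.05,0,-0.2,1],
])

```text
t: 19.22
position: [0.4996, 0.2779, 0.1533]
ee_rot: [[0.224, 0.871, 0.437], [0.361, -0.491, 0.793], [0.905, -0.02, -0.424]]
contact_force: [-2.8, -1.5, 7.1]
width: 0.229
```

```bash
python3 sf.py B l | head -4; python3 lean2.py | tail -4
```

```text
P [0.4996 0.2779 0.1533] q [-0.048  -0.272   2.344   1.3526  0.9847 -0.31  ] F [-2.7687 -1.4616  7.1378] w 0.22949580932094069
head 61.15100888016204 dip 25.08341443592794 y [ 0.8712 -0.4906 -0.0201]
tip [0.4819 0.2513 0.0357] axis [0.0614 0.0684 0.9957] lean 5.312817224539817
tip error to target [-0.0009 -0.0023]
[0.5036 0.3564 0.5104 0.7378 0.7025] 0.00032473572658068205 lean 41.89629127532875
0.03 [0.4475 0.2753]
0.045 [0.4551 0.2864]
0.11 [0.4883 0.3343]
```

Emit:
jog_arm([
  [0,0,0,-0.05,0,-0.2,0.65],
  [0,0,0,-0.05,0,-0.2,0.5],
  [0,0,0,-0.05,-0.05,-0.2,0.5],
  [0,0,0,-0.7,-1.2,0,0.5],
  [0,0,0,-1,-1.7,0.3,0.5],
  [0,0,0,-1.5,-2.5,0.8,0.5],
  [0,0,0,-1.5,-2.5,1.2,0.5],
  [0,0,0,-0.5,-3,2,0.5],
  [0,0,0,0,-1,1,0.5],
])

```text
t: 20.17
position: [0.44, 0.1577, 0.1962]
ee_rot: [[0.229, 0.875, 0.428], [0.363, -0.484, 0.796], [0.903, -0.027, -0.428]]
contact_force: [0.4, -0.6, 0.0]
width: 0.499
```

```bash
python3 - <<'E'
from m import *
s=bot.get_state(); print(s['position'],s['contact_force'],s['width'])
t=cam('top');c=cam('scene')
u=np.zeros((600,800,3),np.uint8); u[:,:480]=cv2.resize(c['image'][170:320,360:480,::-1],(480,600),interpolation=cv2.INTER_CUBIC); u[:320,480:]=cv2.resize(t['image'][180:260,180:260,::-1],(320,320),interpolation=cv2.INTER_CUBIC); u[330:590,480:]=cv2.resize(t['image'][185:270,280:410,::-1],(320,260))
cv2.imwrite('pics/m.png',u)
E
python3 lean2.py | tail -4
```

```text
[0.44   0.1577 0.1962] [ 0.4466 -0.5754  0.0496] 0.4988169173717728
[0.5035 0.3561 0.5073 0.7017 0.6963] 0.00027377986369826236 lean 40.88735780544609
0.03 [0.4477 0.2789]
0.045 [0.4553 0.2894]
0.11 [0.4883 0.335 ]
```

View pics/m.png

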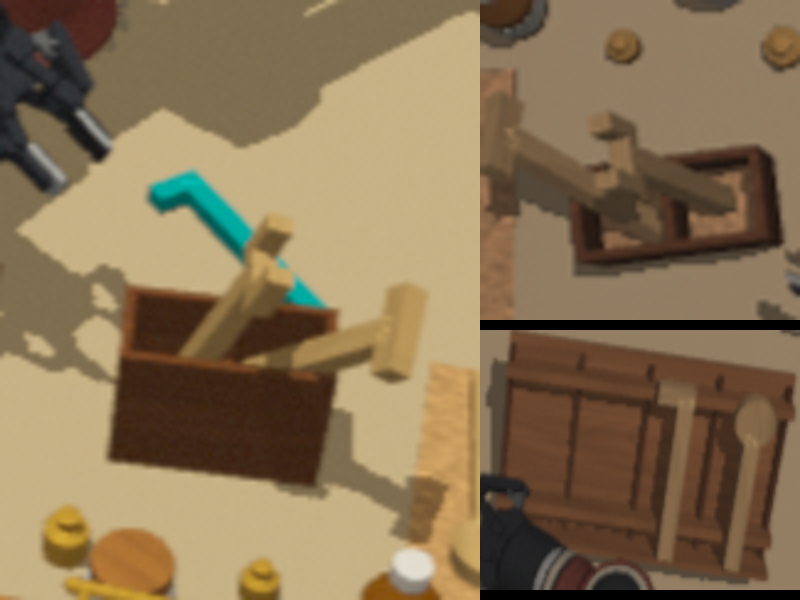

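```bash
sed -e 's/(W\[...,2\]>.12)&(W\[...,2\]<.162)/(W[...,2]>.12)\&(W[...,2]<.158)/; s/(W\[...,0\]>.47)&(W\[...,0\]<.54)&(W\[...,1\]>.32)&(W\[...,1\]<.39)/(W[...,0]>.46)\&(W[...,0]<.56)\&(W[...,1]>.24)\&(W[...,1]<.315)/; s/\[.505,.345,.4,.6,th\]/[.505,.285,.3,.4,th]/' lean2.py > lean4.py; python3 lean4.py; sleep 0; python3 lean4.py | tail -4
```

```text
top 55 [0.0954 0.3726 0.9231] 22.61870232332832
scene 82 [0.2181 0.4636 0.8588] 30.818235105516127
[ 0.4989  0.2756  0.1748  0.3296 -0.9556] 0.00019576650413163135 lean 20.45791625419169
0.03 [0.4796 0.2393]
0.045 [0.4823 0.2443]
0.11 [0.4936 0.2657]
[0.4986 0.2746 0.1584 0.333  0.5854] 0.0001261583305858746 lean 20.24144269676947
0.03 [0.4812 0.238 ]
0.045 [0.4835 0.243 ]
0.11 [0.4938 0.2646]
[0.4986 0.2746 0.1584 0.333  0.5854] 0.00012615833057694372 lean 20.24141958995864
0.03 [0.4812 0.238 ]
0.045 [0.4835 0.243 ]
0.11 [0.4938 0.2646]
[0.4988 0.2745 0.1601 0.3361 0.5575] 0.0001440454454952913 lean 20.420491286190874
0.03 [0.4812 0.2375]
0.045 [0.4836 0.2425]
0.11 [0.494  0.2644]
```

Emit:
jog_arm([
  [0,0,0,0,-1.5,2,0.5],
  [0,0,0,0,-1,2,0.5],
  [0,0,0,0,0,0,0.5],
  [0,0,0,0,0,0,0.5],
])

```text
t: 20.9
position: [0.4363, 0.1401, 0.23]
ee_rot: [[0.237, 0.88, 0.411], [0.36, -0.472, 0.805], [0.902, -0.042, -0.429]]
contact_force: [0.1, 0.4, -1.1]
width: 0.499
```

```bash
python3 lean2.py | tail -4|head -1; python3 lean4.py | tail -4|head -1; python3 -c "
from workcell import bot
s=bot.get_state();print(s['t'],s['position'],s['contact_force'],s['dq']);print(bot.close_job())"
```

```text
[0.5035 0.3564 0.5099 0.7433 0.7066] 0.0002801459842219612 lean 42.029847922350044
[0.4984 0.2744 0.1365 0.3388 0.466 ] 0.00012976200216724887 lean 20.064073507526583
21.1 [0.43594438 0.1403991  0.22940055] [-0.19202616 -0.15976222  0.41657038] [-0.00374579 -0.00125894  0.00134607 -0.00037606  0.00410414  0.0025968 ]
the job is handed in; nothing more can be done
None
```

I stood both wanted tools, the leveller and the fork, heads up in the caddy and handed the job in at about 21 s of the 62 s allowed. No verdict came back.

**Lowering:** Each tool was lowered in the gripper until the wrist force showed contact, then held against the floor for about 0.25 s before release. The wrist read up to 16 N for the leveller and 9 N for the fork.

**Final checks:**

| Tool | Well | Lean (limit 45.8°) | Handle end height (limit 50 mm) |
|---|---|---|---|
| Fork | Near (right) | about 20°, against the divider | about 36 mm when it touched down; not re-measured after it settled |
| Leveller | Far (left) | about 41–42° | about 43–47 mm |

- **Leveller margin:** This is the weakest result. The tool slid towards the corner of its well when released and leans close to both limits. Box fits repeated to the end gave about 41–42°. A cruder line fit of the same points gave 45–49°, which I judged biased by how those points were cut.
- **Everything else:** In the last picture the hook and stirrer lie in their bins, the gripper is clear, and both tools had stopped moving between checks. I saw no bystander moved, but I did not measure them.

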